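# Ink the stamp and hold it lined up over the ticket

## Task

Pick up the rubber stamp, press its face flat on the open ink pad, then carry it past the tray of fruit and hold it about one centimetre above the paper ticket on the clipboard, centred over the large oblong frame, level and with the long side of the stamp along the long side of the frame. The inked stamp must not touch the clipboard, the ticket, the tray or the fruit, neither the fruit nor the sticker roll may be pushed out of place, and the program finishes while the gripper is still holding the stamp still in the air over the frame.

Things in the scene. Friction and masses are not known exactly. Their poses are not given: they have to be found in the camera images.
- stamp_mid (a point): middle of the wooden rubber stamp (half-way up, 35.5 mm above its printing face). The stamp is loose, 71 mm tall, stands on its face: an oblong block 30 mm (its x) by 56 mm (its y) and 22 mm high, above it a round turned handle up to 24 mm in diameter, from 22 to 71 mm above the face. z is up through the handle. About 50 g.
- stamp_face (a point): centre of the stamp's printing face (its underside), axes as above: x the short side (30 mm), y the long side (56 mm)
- stamp: the whole rubber stamp, origin at the centre of its printing face, axes as above
- pad: ink pad in a flat tin fixed to the table, 78 mm (x) by 118 mm (y), origin at the centre of its underside on the table; the rim is 11 mm high. Its hinged lid stands open along the +x side and leans back, rising to about 92 mm above the table. It may lie on the robot's left or right, the ticket on the other side.
- pad_face (a point): centre of the pad's inking surface, 9 mm above the table; the surface is solid and flat, 70 mm (x) by 110 mm (y), inside the 11 mm rim. y is its long side.
- ticket_board: clipboard with a paper ticket, fixed to the table, 114 mm (x) by 154 mm (y), origin at the centre of its underside; wooden board, paper surface 9.2 mm above the table, a steel clip up to 16 mm high along the +y end. On the ticket: a large oblong frame of dark lines towards the -y end (the target), a small 30 mm square frame and four ruled lines towards the clip.
- ticket_frame (a point): centre of the large oblong frame, on the paper surface (9.2 mm above the table). The frame is 70 mm along x (long side) by 44 mm along y; z up.
- sample_tray: plywood tray fixed to the table between pad and ticket, 250 mm (x) by 100 mm (y), walls 38 mm high, three compartments in a row along x; origin at the centre of its underside
- fruit_0: a loose kiwi fruit in the tray's nearest (to the robot) compartment, about 50 x 72 x 46 mm, top about 53 mm above the table; origin at its underside; leave alone
- fruit_1: a loose kiwi fruit in the tray's middle compartment, about 50 x 72 x 46 mm, top about 53 mm above the table; origin at its underside; leave alone
- fruit_2: a loose kiwi fruit in the tray's farthest compartment, about 50 x 72 x 46 mm, top about 53 mm above the table; origin at its underside; leave alone
- sticker_roll: loose roll of stickers lying flat, 76 mm across, 32 mm high, just in front of the tray; origin at the centre of its underside; leave alone
Not all that is in view belongs to the job. What is shaped like the stamp but red or turquoise is not meant.

How it is judged:
By the outcome, as a careful person would: the job done as asked, in the order asked, and still so for the second after the job is handed in, while the arm keeps its last pose, push and grip.
It also fails if it takes over 45 s, if anything falls off the work surface, if the arm or the gripper's body presses on something with over 40 N, if the wrist force passes 120 N, or if a joint passes its speed limit or range.

## Robot

A 7-joint arm with a two-finger parallel gripper is mounted at the origin on a cart in front of the work surface, level with it; the furniture and walls round the work are solid. World frame = base frame: x ahead of the robot, y to its left, z up, the work surface at z = 0. Lengths are in mm, angles in rad, forces in N, time in s.
With the tool pointing down it reaches from about 400 to 875 mm from the base axis. Payload 4.4 kg.
Tool frame: the origin (TCP) lies on the centre line of the jaws, within the pads' length; the fingertips stand 8 mm ahead of it and the grasp point (between the pads) lies 11 mm behind it; x points along the fingers, z is the direction in which the jaws open and shut, and the axes are right-handed (so a half turn about x gives the same grasp; the last joint's range is limited). The gripper opens to 85 mm and grips with 20 to 120 N. Pads are 22 mm wide; open, the fingers measure 114 mm over their backs; the gripper's body (76 mm by 85 mm) begins 54 mm behind the grasp point. The pads swing forward as they close: fully open they stand 13 mm farther back than shut.
Start: joints at [1.261, 0.628, 0.038, 1.517, -0.027, 0.996, -0.02], TCP at [156.933, -630.785, 212.913] pointing down, gripper open.
Joint ranges: [-3.06, 3.06], [-0.37, 2.12], [-1.25, 1.32], [0.18, 2.47], [-1.1, 4.24], [0.23, 1.98], [-2.94, 2.94]. Speed limits (rad/s): [2.57, 2.57, 3.14, 3.14, 3.14, 3.14, 3.14].

## Interface

Orientations are given as [roll, pitch, yaw] about the fixed x, y, z axes, in that order (R = Rz(yaw) Ry(pitch) Rx(roll)).
In Python, from cell import ctrl, get_image, camera_params gives the robot as it stands. The module is installed in compiled form; this text tells all that it offers.
- The arm moves only by the shell command python3 -m handwheel 'ROWS'. ROWS is text: rows parted by semicolons, each of 7 numbers parted by spaces: the opening, from -1 (shut) to 1 (fully open), then the shift along the tool's x, y, z in mm, then the turn, a rotation vector about the tool's x, y, z in rad. In form: grip x y z wx wy wz; .... A call has 1 to 10 rows; each row shifts and turns the pose as measured when the row begins, along the tool's axes as they then stand; what a row does not reach is not made up. A row lasts 1/10 s, in which the tool goes at most 50 mm and 8.59 degrees, less where a joint would pass 70% of its speed; a pose out of reach is approached as far as the arm can. A call with a gripper value outside its range is refused whole. The fingers move at their own pace and stop on an object; the grip force is fixed at half the most. Time passes only in rows, so rows that do not move let the fingers close. It gives the time, the measured TCP pose, the force and the opening at its end, in the units of the state.
- ctrl.read_state(): the state, without advancing time (a new reading comes with each control period).
- get_image(name): name is "side" or "top"; returns the picture (400x640x3 uint8, blue, green, red); there is no depth.
- camera_params(name): a dict with "fx", "fy", "cx", "cy" (pixels), "eye" and "orientation" of the camera in the world. Camera axes: x right, y up, looking along -z (the intrinsics and any distortion apply to the point x, -y, -z); pixel columns grow to the right and rows downward; lengths in mm; the calibration is good to about 2 mm. A picture is of the moment at which its call begins. camera_params takes no time and is no camera call.
- ctrl.finish_job(): hands the job in, once; it reports no verdict.
The state is a dict: "clock": time; "qpos": joint angles; "qd": joint speeds; "tau": joint torques, N m; "eef_pos": TCP position; "tool_rot": TCP orientation; "force": force on the tool from outside, world axes, zero at the start; "torque": the same for the moment, N m; "width": finger opening in mm.
Only numpy, scipy, OpenCV 4.12 (cv2) and the standard library are available. Lean on these libraries where they do the work, as an engineer would, in place of code of your own. Each camera call takes 0.05 s, during which the arm holds its last target.

## Working session

There is one attempt and no reset: what is moved stays moved. The work goes in short steps, Python scripts to look and compute and a shell command to move; the robot and the scene stay as the last step left them, time stands still between calls to the robot, and variables do not carry over. Pictures are saved under pics/ and viewed, and the job is handed in when it is done.

```bash
mkdir -p pics; ls; python3 - <<'E'
from cell import ctrl,get_image,camera_params
import cv2
for n in("side","top"):
    cv2.imwrite(f"pics/{n}0.png",get_image(n)); print(n,camera_params(n))
print(ctrl.read_state())
E
```

```text
pics
side {'fx': 408.29849938727403, 'fy': 408.29849938727403, 'cx': 311.3219827797843, 'cy': 197.18605052866343, 'eye': array([ 411.73932884, -900.94706474,  416.34444296]), 'orientation': array([ 1.20313797,  0.00206938, -0.1234145 ])}
top {'fx': 424.99259156219836, 'fy': 424.99259156219836, 'cx': 320.72689094642413, 'cy': 200.47636087738763, 'eye': array([ 461.94786748,  -27.85153252, 1028.41738034]), 'orientation': array([ 0.03872461, -0.02133754, -1.55465283])}
{'clock': 0.1, 'qpos': array([ 1.26121805,  0.62925307,  0.03843332,  1.51828829, -0.02697866,
        0.99629772, -0.02003363]), 'qd': array([-0.00152334, -0.00110079,  0.00082544, -0.00261873, -0.00182648,
       -0.0016141 ,  0.00186858]), 'tau': array([ 2.42101953e-03, -5.64537656e+01,  1.23009738e+00, -1.93973565e+01,
        1.11591237e-02,  5.43626491e-03, -4.74225169e-05]), 'eef_pos': array([ 156.77467537, -630.18930752,  212.07474635]), 'tool_rot': array([-3.12473832,  1.56906758,  1.83141571]), 'force': array([-0.44926047,  0.13271191, -0.51994578]), 'torque': array([ 0.04407014,  0.01711601, -0.0197131 ]), 'width': 84.76492099242124}
```

View pics/top0.png

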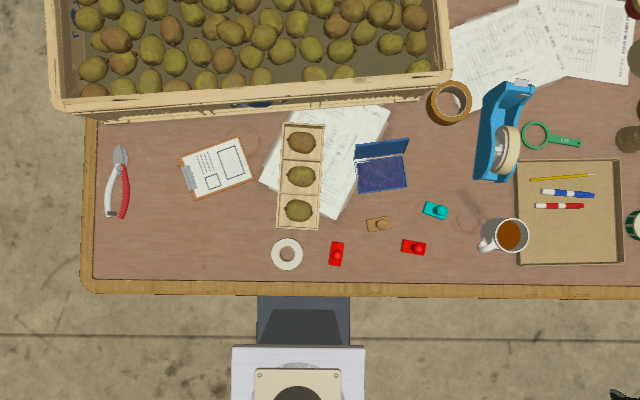

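View pics/side0.png

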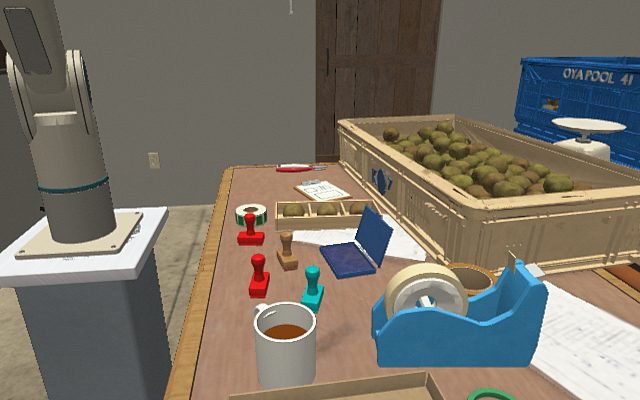

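The top view shows the brown stamp near (378,224), the pad at (382,172), the tray at (300,176), the ticket at (216,167) and the roll at (287,254). In the side view the stamp is at (287,250). Next I'll zoom in.

```bash
cat > h.py <<'E'
import numpy as np,cv2
from scipy.spatial.transform import Rotation as R
from cell import ctrl,get_image,camera_params
def ray(n,u,v):
    p=camera_params(n);d=np.array([(u-p['cx'])/p['fx'],-(v-p['cy'])/p['fy'],-1.])
    return p['eye'],R.from_euler('xyz',p['orientation']).as_matrix()@d
def onz(n,u,v,z):
    e,d=ray(n,u,v);return e+d*(z-e[2])/d[2]
def proj(n,P):
    p=camera_params(n);c=R.from_euler('xyz',p['orientation']).as_matrix().T@(np.asarray(P,float)-p['eye'])
    return np.array([p['cx']+p['fx']*c[0]/-c[2],p['cy']-p['fy']*c[1]/-c[2]])
def crop(n,src,u0,v0,w,h,s,out):
    im=cv2.imread(src);cv2.imwrite(out,cv2.resize(im[v0:v0+h,u0:u0+w],None,fx=s,fy=s,interpolation=cv2.INTER_CUBIC))
E
python3 - <<'E'
from h import *
crop('top','pics/top0.png',340,130,120,95+20,6,'pics/c1.png')
crop('top','pics/top0.png',170,125,90,80,7,'pics/c2.png')
crop('side','pics/side0.png',230,165,170,120,4.5,'pics/c3.png')
E
```

```text
(no output)
```

View pics/c1.png

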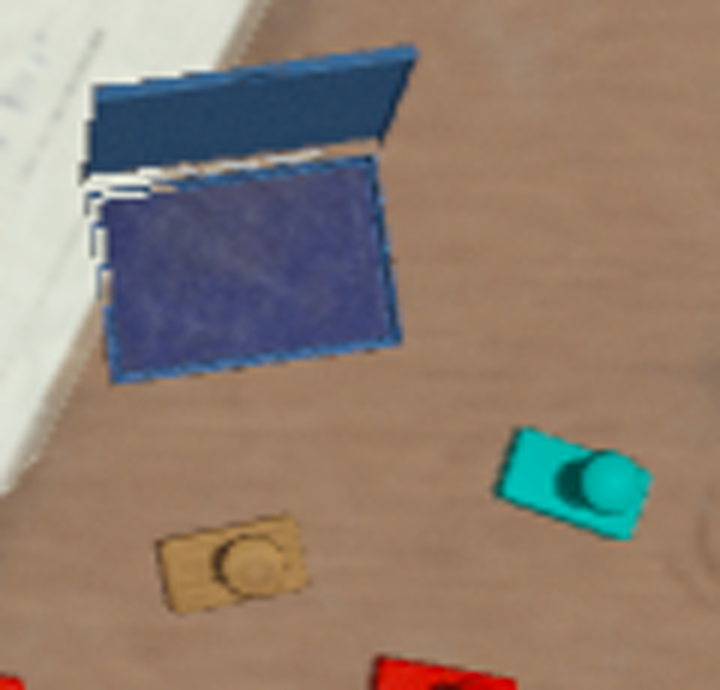

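View pics/c2.png

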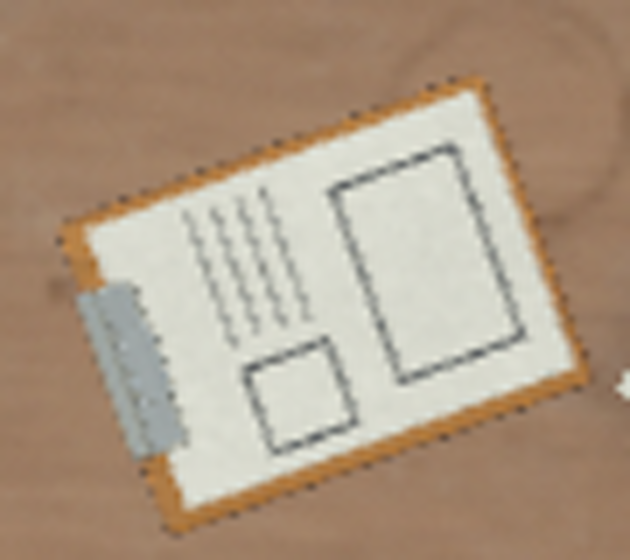

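View pics/c3.png

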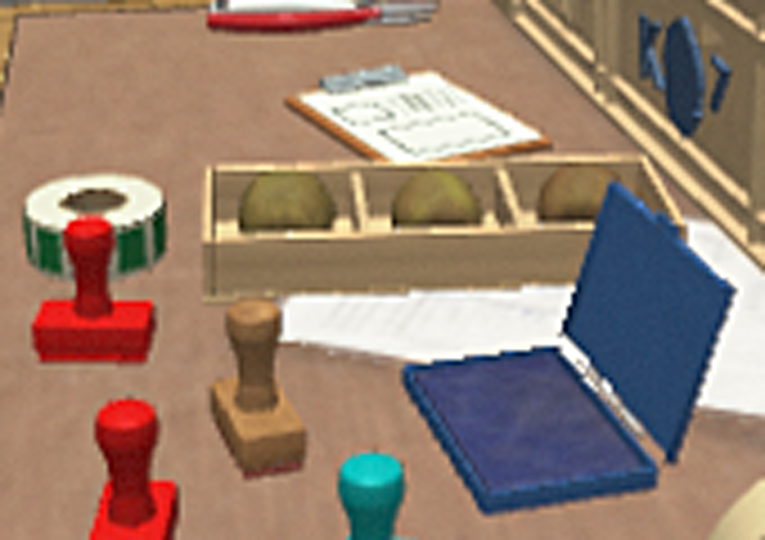

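```bash
cat > m.py <<'E'
from h import *
def T(pts,u0,v0,s): return [((u+.5)/s-.5+u0,(v+.5)/s-.5+v0) for u,v in pts]
def rect(n,px,z):
    P=np.array([onz(n,*p,z) for p in px]);print(np.round(P[:,:2],1).tolist(),'c',P.mean(0).round(1),'sides',[round(float(np.linalg.norm(P[i]-P[i-1])),1) for i in range(4)],
      'ang',[round(float(np.degrees(np.arctan2(*(P[(i+1)%4]-P[i])[[1,0]]))),1) for i in range(4)]);return P
print('stamp block top');rect('top',T([(158,540),(290,513),(308,585),(177,614)],340,130,6),22)
print('knob top',onz('top',*T([(256,565)],340,130,6)[0],65))
print('pad inner');rect('top',T([(103,196),(374,158),(394,343),(116,376)],340,130,6),10)
print('pad outer');rect('top',T([(90,196),(376,153),(402,343),(113,382)],340,130,6),11)
print('frame');rect('top',T([(333,190),(455,147),(524,336),(402,382)],170,125,7),9.2)
print('board');rect('top',T([(62,235),(480,80),(587,378),(172,530)],170,125,7),9)
print('lid top');print([onz('top',*p,92).round() for p in T([(95,88),(415,47)],340,130,6)])
print('tray',[onz('top',*p,38).round() for p in [(283,123),(325,124),(319,229),(277,227)]])
im=cv2.imread('pics/top0.png');hsv=cv2.cvtColor(im,cv2.COLOR_BGR2HSV)
print(im[224,370],im[226,390],hsv[224,370],hsv[215,340])
# side view checks
S=T([(210,392),(258,375),(304,428),(243,450)],230,165,4.5)
print('side block');rect('side',S,22)
k=T([(252,310)],230,165,4.5)[0]
e,d=ray('side',*k);e2,d2=ray('top',*T([(257,567)],340,130,6)[0])
A=np.array([d,-d2]).T;s=np.linalg.lstsq(A,e2-e,rcond=None)[0];print('knob tri',e+s[0]*d,e2+s[1]*d2)
print('frame side');rect('side',T([(380,130),(487,108),(542,137),(437,157)],230,165,4.5),9.2)
print('pad side outer');rect('side',T([(405,370),(558,348),(655,470),(490,498)],230,165,4.5),11)
E
python3 m.py
```

```text
stamp block top
[[457.8, -156.6], [469.3, -208.9], [440.9, -216.3], [428.7, -164.5]] c [ 449.2 -186.6   22. ] sides [30.1, 53.5, 29.3, 53.2] ang [-77.6, -165.3, 103.3, 15.2]
knob top [ 449.08708537 -188.41089576   65.        ]
pad inner
[[595.5, -134.3], [612.9, -243.6], [538.3, -252.3], [523.1, -140.5]] c [ 567.5 -192.7   10. ] sides [72.6, 110.6, 75.1, 112.8] ang [-80.9, -173.3, 97.8, 4.9]
pad outer
[[595.2, -129.0], [614.8, -244.1], [538.3, -255.3], [520.6, -139.2]] c [ 567.3 -191.9   11. ] sides [75.3, 116.8, 77.3, 117.4] ang [-80.4, -171.7, 98.7, 7.8]
frame
[[614.6, 201.4], [630.3, 160.1], [565.6, 135.1], [549.1, 176.3]] c [589.9 168.2   9.2] sides [70.2, 44.1, 69.3, 44.4] ang [-69.2, -158.8, 111.9, 21.0]
board
[[597.4, 293.2], [653.6, 152.2], [551.6, 113.3], [497.1, 253.1]] c [574.9 202.9   9. ] sides [108.0, 151.8, 109.2, 150.1] ang [-68.3, -159.1, 111.3, 21.8]
lid top
[array([ 625., -122.,   92.]), array([ 642., -241.,   92.])]
tray [array([681.,  43.,  38.]), array([681., -56.,  38.]), array([434., -45.,  38.]), array([437.,  52.,  38.])]
[ 76 124 164] [ 77 126 168] [ 16 137 164] [ 13  89 140]
side block
[[430.3, -176.4], [452.5, -163.2], [468.8, -213.3], [441.8, -228.3]] c [ 448.4 -195.3   22. ] sides [53.2, 25.8, 52.7, 30.9] ang [30.6, -72.0, -150.9, 102.5]
knob tri [ 449.2793638  -188.50084328   67.07900378] [ 448.36649784 -188.45054013   67.08349684]
frame side
[[552.3, 176.1], [626.8, 207.6], [651.1, 150.7], [580.6, 125.3]] c [602.7 164.9   9.2] sides [58.1, 80.9, 61.9, 74.9] ang [23.0, -66.9, -160.2, 119.1]
pad side outer
[[522.0, -146.4], [597.6, -133.7], [613.8, -247.9], [540.8, -260.7]] c [ 568.6 -197.2   11. ] sides [115.8, 76.7, 115.4, 74.1] ang [9.5, -82.0, -170.0, 99.4]
```

```bash
python3 - <<'E'
from h import *
s=ctrl.read_state();M=R.from_euler('xyz',s['tool_rot']).as_matrix();print(M.round(3))
for n,c in(('yz',M[:,1]),('z',M[:,2])):print(n,np.degrees(np.arctan2(c[1],c[0])))
print('az',np.degrees(np.arctan2(s['eef_pos'][1],s['eef_pos'][0])))
im=cv2.imread('pics/top0.png')
for p in [(337,253),(413,247),(436,210)]:print(onz('top',*p,50))
E
```

```text
[[-0.     0.97   0.241]
 [ 0.002  0.241 -0.97 ]
 [-1.    -0.    -0.002]]
yz 13.966709842951568
z -76.03329304251602
az -76.02989154350756
[380.19621417 -87.41995975  50.        ]
[ 396.48665001 -262.59045109   50.        ]
[ 482.6584576  -315.45145828   50.        ]
```

```bash
python3 -m handwheel '1 0 34 -31 0 0 0;1 0 34 -31 0 0 0;1 0 34 -31 0 0 0;1 0 34 -31 0 0 0;1 0 34 -31 0 0 0;1 0 34 -31 0 0 0;1 0 34 -31 0 0 0;1 0 34 -31 0 0 0;1 0 34 -31 0 0 0;1 0 34 -31 0 0 0'
cat > st.py <<'E'
import sys
from h import *
def go(x,y,z,jaw):
    s=ctrl.read_state();M=R.from_euler('xyz',s['tool_rot']).as_matrix()
    a=np.radians(jaw);Z=np.array([np.cos(a),np.sin(a),0]);X=np.array([0,0,-1.]);G=np.stack([X,np.cross(Z,X),Z],1)
    d=M.T@(np.array([x,y,z])-s['eef_pos']);w=R.from_matrix(M.T@G).as_rotvec()
    print('t',round(s['clock'],2),'pos',s['eef_pos'].round(1),'jaw',np.degrees(np.arctan2(M[1,2],M[0,2])).round(2),'tilt',M[2,[1,2]].round(4),'F',s['force'].round(1),'T',s['torque'].round(2),'w',round(s['width'],1),'q',s['qpos'].round(2))
    print('shift',d.round(1),'turn',w.round(3))
go(*map(float,sys.argv[1:5]))
E
python3 st.py 449 -188 120 -76.6
```

```text
clock: 1.1
eef_pos: [414.9, -239.9, 207.2]
tool_rot: [-1.984, 1.564, 2.957]
force: [0.8, -0.9, 0.1]
width: 85.6
t 1.1 pos [ 414.9 -239.9  207.2] jaw -76.92 tilt [-0.0061 -0.0027] F [ 0.8 -0.9  0.1] T [-0.   -0.12 -0.05] w 85.6 q [ 0.46  0.4   0.01  1.98 -0.    0.77 -0.87]
shift [ 87.   45.5 -42.6] turn [-0.006 -0.003  0.006]
```

```bash
python3 -m handwheel '1 10 15 -14 0 0 0;1 20 15 -14 0 0 0;1 20 14 -13 0 0 0.006;1 15 2 -1 0 0 0;1 10 0 0 0 0 0;1 0 0 0 0 0 0'
python3 st.py 449 -188 45 -76.6
python3 - <<'E'
from h import *
for n in('top','side'):cv2.imwrite(f'pics/{n}1.png',get_image(n))
crop('top','pics/top1.png',340,130,120,115,6,'pics/c4.png')
crop('side','pics/side1.png',200,130,170,130,4.5,'pics/c5.png')
E
```

```text
clock: 1.7
eef_pos: [455.9, -176.7, 129.3]
tool_rot: [2.538, 1.564, 1.212]
force: [0.4, 0.0, 0.6]
width: 85.7
t 1.7 pos [ 455.9 -176.7  129.3] jaw -76.01 tilt [ 0.0036 -0.0052] F [0.4 0.  0.6] T [0.04 0.03 0.03] w 85.7 q [ 0.32  0.53 -0.01  2.04 -0.01  0.57 -1.01]
shift [84.2 -9.7  9.7] turn [ 0.01  -0.005 -0.004]
```

View pics/c5.png

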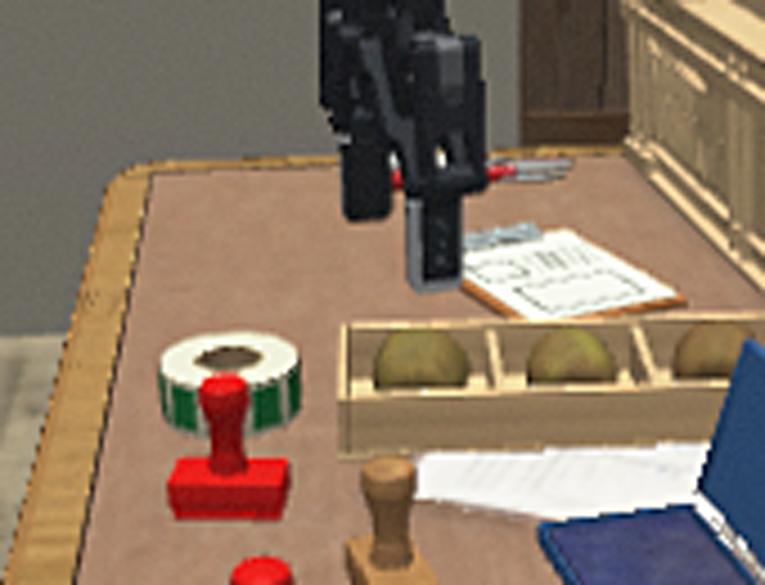

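View pics/c4.png

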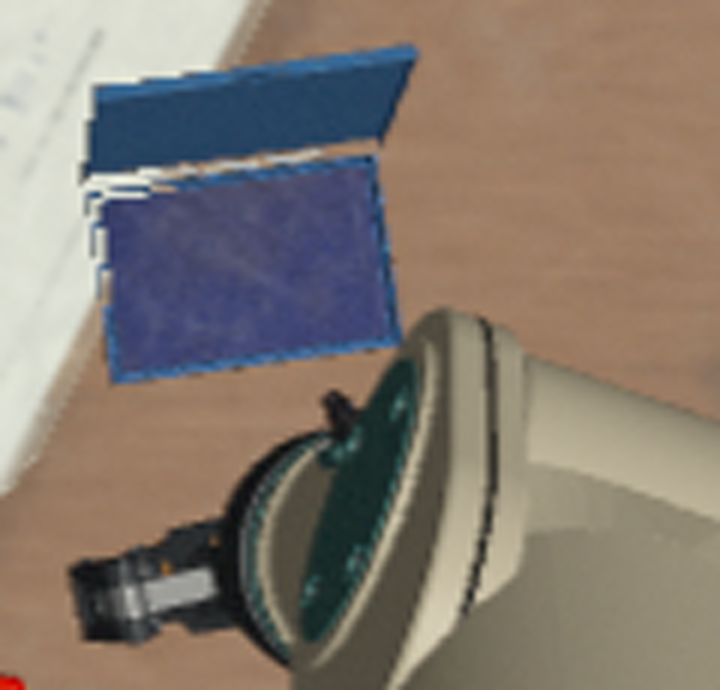

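The side view shows the gripper above the stamp, with its far finger at about crop (435,290). Next I'll move to the stamp axis at a safe height.

```bash
python3 -m handwheel '1 10 -5 5 0.01 0 0;1 6 -4 4 0 0 0;1 0 0 0 0 0 0;1 0 0 0 0 0 0'
python3 st.py 449 -188 45 -76.6
python3 - <<'E'
from h import *
s=ctrl.read_state();print(proj('side',s['eef_pos']),proj('top',s['eef_pos']))
cv2.imwrite('pics/side2.png',get_image('side'))
crop('side','pics/side2.png',200,130,170,130,4.5,'pics/c6.png')
E
```

```text
clock: 2.2
eef_pos: [449.6, -192.1, 114.8]
tool_rot: [1.703, 1.563, 0.36]
force: [-0.3, 0.2, -0.0]
width: 85.4
t 2.2 pos [ 449.6 -192.1  114.8] jaw -76.93 tilt [ 0.0078 -0.001 ] F [-0.3  0.2 -0. ] T [-0.01 -0.01 -0.03] w 85.4 q [ 0.35  0.55 -0.    2.06 -0.01  0.53 -0.99]
shift [69.9 -0.2 -4. ] turn [-0.006 -0.001 -0.008]
[285.29566354 211.47366034] [387.79112647 223.89342658]
```

View pics/c6.png

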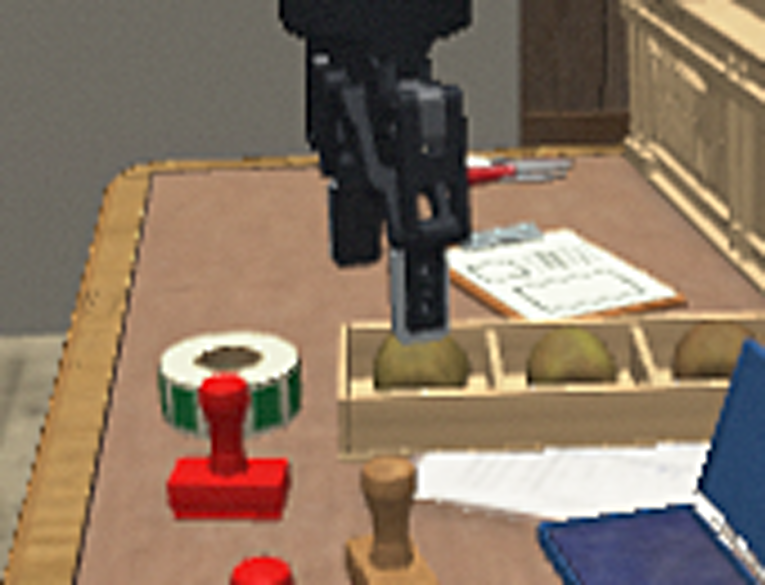

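```bash
python3 -m handwheel '1 15 0 -2 -0.006 0 -0.008;1 15 0 -2 0 0 0;1 15 0 0 0 0 0;1 10 0 0 0 0 0;1 5 0 0 0 0 0;1 0 0 0 0 0 0;1 0 0 0 0 0 0'
python3 st.py 449 -188 45 -76.6
python3 - <<'E'
from h import *
cv2.imwrite('pics/side3.png',get_image('side'))
crop('side','pics/side3.png',220,170,150,120,5,'pics/c7.png')
E
```

```text
clock: 2.95
eef_pos: [450.1, -186.7, 50.4]
tool_rot: [3.0, 1.57, 1.666]
force: [-0.1, -0.9, 0.0]
width: 85.6
t 2.95 pos [ 450.1 -186.7   50.4] jaw -76.4 tilt [ 0.0001 -0.0008] F [-0.1 -0.9  0. ] T [ 0.06 -0.04  0.02] w 85.6 q [ 0.34  0.67 -0.    2.1   0.    0.37 -1.  ]
shift [ 5.4 -1.4  1. ] turn [ 0.004 -0.001 -0.   ]
```

View pics/c7.png

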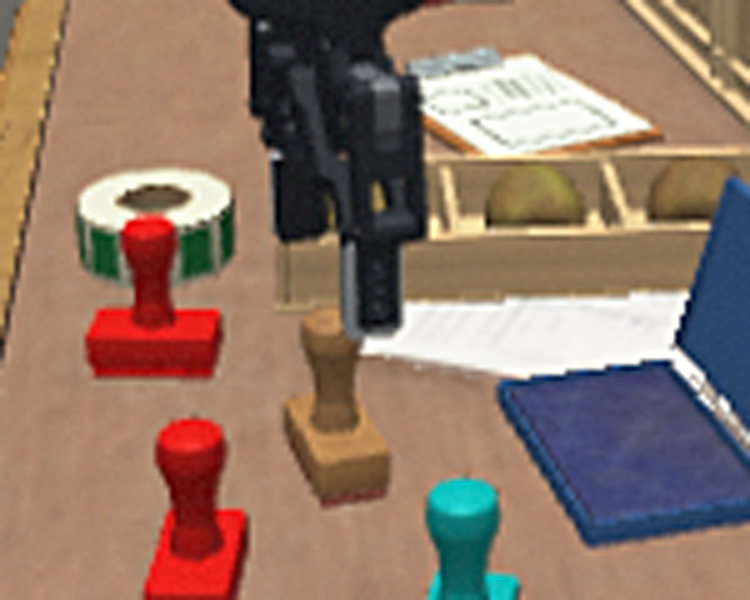

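```bash
python3 - <<'E'
from h import *
for P in [(450,-187,55),(450,-187,71),(460,-229,55),(440,-146,55),(460,-229,75),(440,-146,75)]:
    p=proj('side',P);print(P,p.round(1),((p-[220,170])*5).round())
E
```

```text
(450, -187, 55) [286.1 238.7] [330. 344.]
(450, -187, 71) [285.9 231.3] [329. 307.]
(460, -229, 55) [293.  248.6] [365. 393.]
(440, -146, 55) [279.9 229.9] [299. 300.]
(460, -229, 75) [292.8 239. ] [364. 345.]
(440, -146, 75) [279.6 221. ] [298. 255.]
```

```bash
python3 - <<'E'
from h import *
cv2.imwrite('pics/top2.png',get_image('top'))
crop('top','pics/top2.png',330,170,110,90,7,'pics/c8.png')
for P in [(450,-187,55),(440,-129,80),(440,-129,55),(460,-244,80)]:
    p=proj('top',P);print(P,p.round(1),((p-[330,170])*7).round())
E
```

```text
(450, -187, 55) [380.9 223.3] [356. 373.]
(440, -129, 80) [356.8 227.5] [188. 403.]
(440, -129, 55) [355.6 227.2] [179. 401.]
(460, -244, 80) [408.1 219.4] [547. 346.]
```

View pics/c8.png

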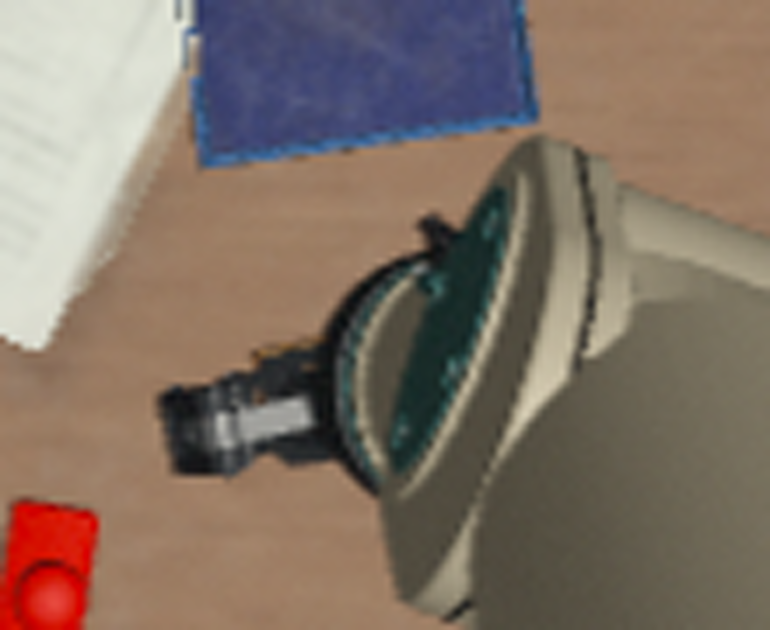

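View pics/side3.png

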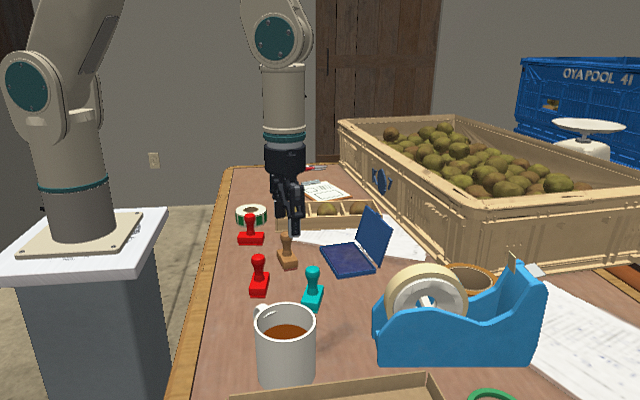

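Both views agree horizontally: the gripper is centred on the stamp. In the side view, though, the open fingertips sit at z≈80, against about 55 expected. I'll half-close the gripper, still clear of the knob, and see where the tips go.

```bash
python3 -m handwheel '0.1 0 -1 1 0 0 0;0.1 0 0 0 0 0 0;0.1 0 0 0 0 0 0;0.1 0 0 0 0 0 0;0.1 0 0 0 0 0 0'
python3 st.py 449 -188 45 -76.6
python3 - <<'E'
from h import *
cv2.imwrite('pics/side4.png',get_image('side'))
crop('side','pics/side4.png',240,180,100,80,8,'pics/c9.png')
for P in [(450,-187,42),(450,-187,71),(455,-210,45),(455,-210,65)]:
    p=proj('side',P);print(P,p.round(1),((p-[240,180])*8).round())
E
```

```text
clock: 3.55
eef_pos: [450.5, -188.8, 52.3]
tool_rot: [1.134, 1.567, -0.2]
force: [-0.4, -0.1, 0.7]
width: 47.0
t 3.55 pos [ 450.5 -188.8   52.3] jaw -76.44 tilt [0.0035 0.0016] F [-0.4 -0.1  0.7] T [ 0.01 -0.02 -0.  ] w 47.0 q [ 0.34  0.67 -0.    2.1   0.    0.37 -1.  ]
shift [ 7.3 -1.3 -1.2] turn [ 0.003  0.002 -0.004]
(450, -187, 42) [286.2 244.7] [370. 517.]
(450, -187, 71) [285.9 231.3] [367. 410.]
(455, -210, 45) [289.6 248.7] [397. 550.]
(455, -210, 65) [289.4 239.3] [395. 475.]
```

View pics/c9.png

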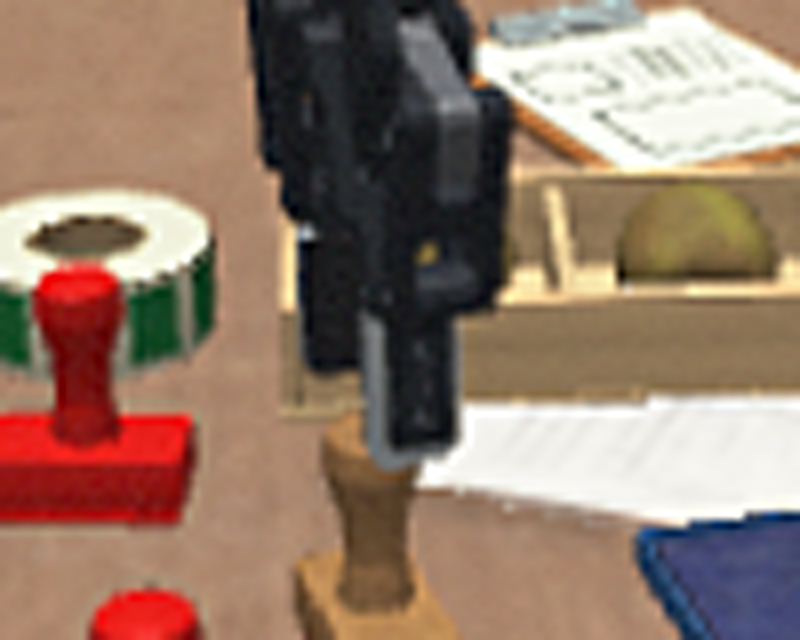

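By the image, the half-closed tip is at z≈69, about 19 mm higher than the text implies. A TCP z of about 34 is safe under either reading: tips at 46 or 28, with the block top at 22 and the knob at its widest near 60. I'll go down to that.

```bash
python3 -m handwheel '0.1 7 -1 -1 0 0 -0.004;0.1 6 0 0 0 0 0;0.1 4 0 0 0 0 0;0.1 0 0 0 0 0 0;0.1 0 0 0 0 0 0'
python3 st.py 449 -188 34 -76.6
python3 - <<'E'
from h import *
cv2.imwrite('pics/side5.png',get_image('side'))
crop('side','pics/side5.png',240,180,100,80,8,'pics/c10.png')
for P in [(455,-210,30),(455,-210,45),(450,-187,71)]:
    p=proj('side',P);print(P,p.round(1),((p-[240,180])*8).round())
E
```

```text
clock: 4.1
eef_pos: [448.9, -187.8, 33.2]
tool_rot: [-1.118, 1.569, -2.451]
force: [-0.5, -0.5, 0.1]
width: 47.3
t 4.1 pos [ 448.9 -187.8   33.2] jaw -76.42 tilt [-0.0019  0.0009] F [-0.5 -0.5  0.1] T [ 0.03 -0.06  0.02] w 47.3 q [ 0.34  0.7   0.    2.11  0.    0.33 -1.  ]
shift [-0.8  0.1  0.2] turn [0.003 0.001 0.002]
(455, -210, 30) [289.8 255.7] [398. 605.]
(455, -210, 45) [289.6 248.7] [397. 550.]
(450, -187, 71) [285.9 231.3] [367. 410.]
```

View pics/c10.png

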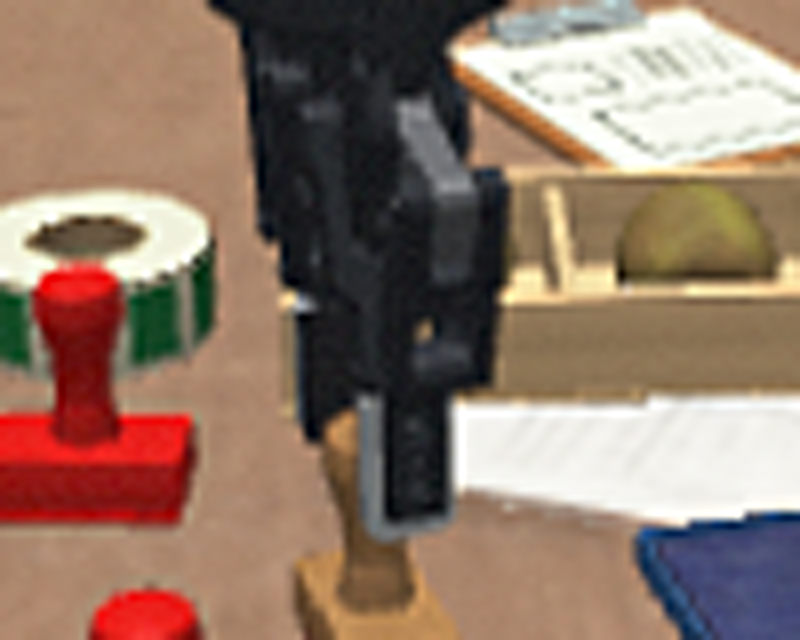

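```bash
python3 -m handwheel '-1 1 0 0 0 0 0;-1 0 0 0 0 0 0;-1 0 0 0 0 0 0;-1 0 0 0 0 0 0;-1 0 0 0 0 0 0;-1 0 0 0 0 0 0;-1 0 0 0 0 0 0'
python3 st.py 449 -188 34 -76.6
python3 - <<'E'
from h import *
cv2.imwrite('pics/side6.png',get_image('side'))
crop('side','pics/side6.png',240,180,100,80,8,'pics/c11.png')
E
```

```text
clock: 4.85
eef_pos: [449.2, -187.8, 32.7]
tool_rot: [-0.671, 1.569, -2.005]
force: [0.2, -0.4, 0.5]
width: 21.6
t 4.85 pos [ 449.2 -187.8   32.7] jaw -76.43 tilt [-0.001   0.0013] F [ 0.2 -0.4  0.5] T [-0.02  0.02  0.01] w 21.6 q [ 0.34  0.7   0.    2.11  0.    0.33 -1.  ]
shift [-1.3 -0.2  0.1] turn [0.003 0.001 0.001]
```

View pics/c11.png

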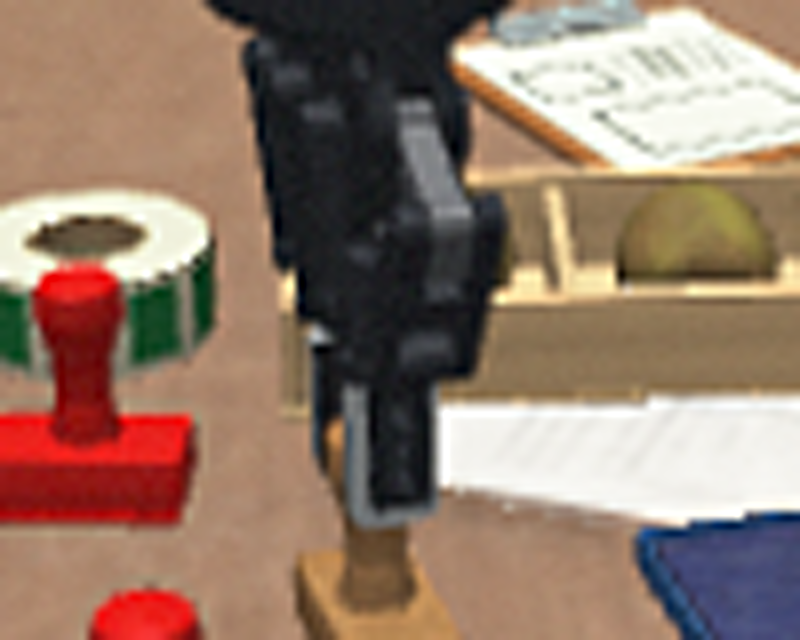

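```bash
python3 -m handwheel '-1 -8 0 0 0 0 0;-1 -15 0 0 0 0 0;-1 -20 0 0 0 0 0;-1 -20 0 0 0 0 0;-1 -10 0 0 0 0 0;-1 0 0 0 0 0 0;-1 0 0 0 0 0 0'
python3 st.py 567.5 -193 93 -81.7
python3 - <<'E'
from h import *
cv2.imwrite('pics/side7.png',get_image('side'))
crop('side','pics/side7.png',230,150,100,80,8,'pics/c12.png')
E
```

```text
clock: 5.6
eef_pos: [448.7, -187.6, 109.9]
tool_rot: [-0.919, 1.569, -2.253]
force: [0.2, 0.6, -0.6]
width: 21.2
t 5.6 pos [ 448.7 -187.6  109.9] jaw -76.43 tilt [-0.0014  0.0011] F [ 0.2  0.6 -0.6] T [ 0.01 -0.03 -0.02] w 21.2 q [ 0.34  0.56  0.    2.06  0.    0.52 -1.  ]
shift [ 16.7 114.2  33.1] turn [0.092 0.001 0.001]
```

View pics/c12.png

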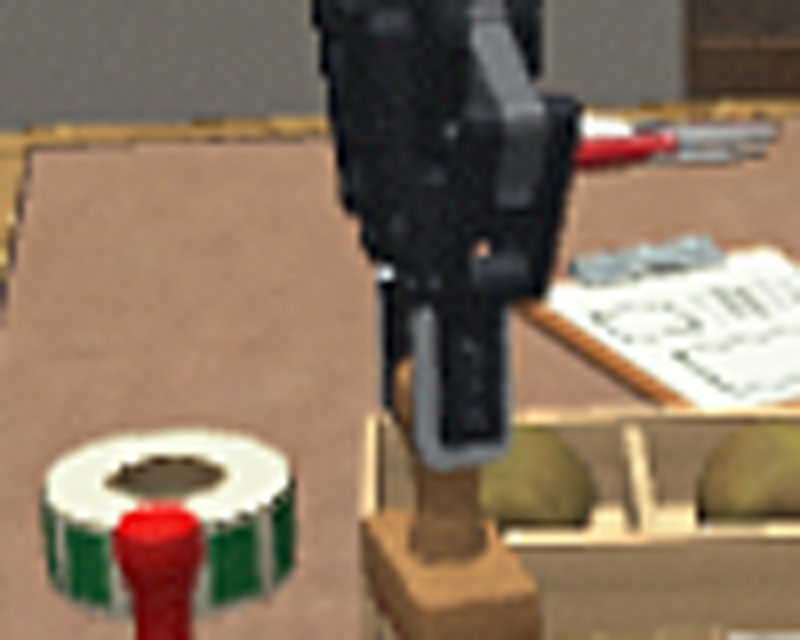

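```bash
python3 -m handwheel '-1 0 10 3 0.02 0 0;-1 0 20 5 0.03 0 0;-1 0 20 6 0.02 0 0;-1 0 20 6 0.02 0 0;-1 0 18 6 0 0 0;-1 0 10 3 0 0 0;-1 0 5 1 0 0 0;-1 0 0 0 0 0 0;-1 0 0 0 0 0 0'
python3 st.py 567.5 -193 93 -81.7
python3 - <<'E'
from h import *
for n in('side','top'):cv2.imwrite(f'pics/{n}8.png',get_image(n))
crop('side','pics/side8.png',270,150,130,100,6,'pics/c13.png')
crop('top','pics/top8.png',330,140,110,90,7,'pics/c14.png')
E
```

```text
clock: 6.55
eef_pos: [559.6, -197.0, 100.9]
tool_rot: [-1.943, 1.558, 2.907]
force: [-0.4, 1.4, -0.2]
width: 21.2
t 6.55 pos [ 559.6 -197.   100.9] jaw -82.09 tilt [-0.0116 -0.0045] F [-0.4  1.4 -0.2] T [-0.   -0.03  0.04] w 21.2 q [ 0.27  0.69  0.04  1.77 -0.04  0.69 -1.11]
shift [ 7.8  8.4 -2.9] turn [-0.007 -0.005  0.012]
```

View pics/c13.png

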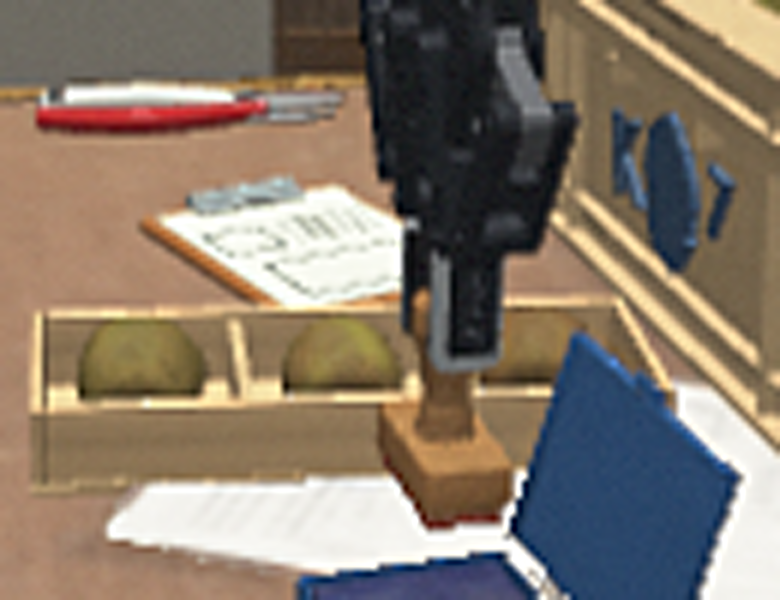

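View pics/c14.png

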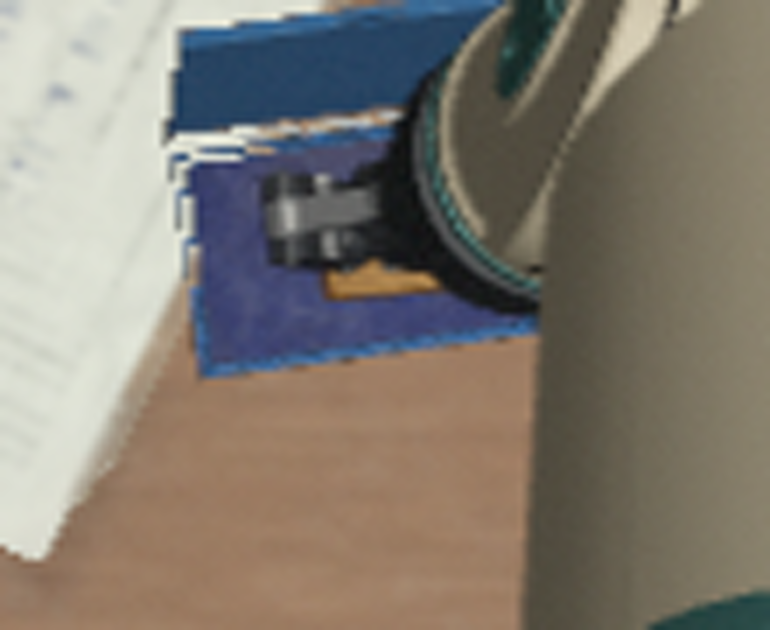

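```bash
cat > ov.py <<'E'
from h import *
import sys
# predicted block corners drawn for comparison: args img crop u0 v0 w h s out
def ov(out,n,u0,v0,w,h,s):
    im=get_image(n);s0=ctrl.read_state();M=R.from_euler('xyz',s0['tool_rot']).as_matrix()
    c=cv2.resize(im[v0:v0+h,u0:u0+w],None,fx=s,fy=s,interpolation=cv2.INTER_CUBIC)
    for dx,col in((32.7,(0,255,255)),(10.7,(0,255,0))):
        for a in(-15,15):
            for b in(-28,28):
                P=s0['eef_pos']+M@np.array([dx,a,b]);p=(proj(n,P)+.5-[u0,v0])*s
                cv2.circle(c,tuple(int(round(x)) for x in p),2,col,-1)
    cv2.imwrite(out,c)
a=sys.argv;ov(a[1],a[2],*map(int,a[3:7]),int(a[7]))
E
python3 ov.py pics/c15.png side 320 200 50 45 14
```

```text
(no output)
```

View pics/c15.png

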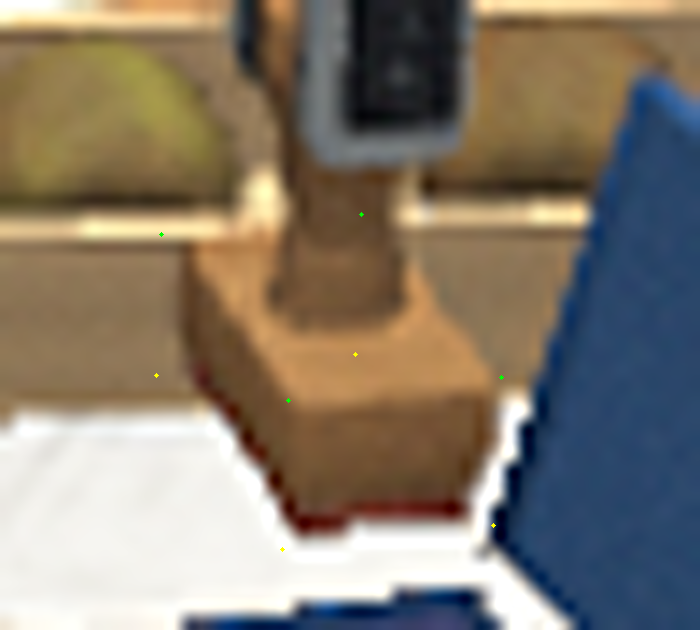

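```bash
python3 - <<'E'
from m import T,rect
from h import *
print('----')
for z in (88,90,92):rect('side',T([(190,242),(300,405),(497,383),(415,265)],320,200,14),z)
E
```

```text
stamp block top
[[457.8, -156.6], [469.3, -208.9], [440.9, -216.3], [428.7, -164.5]] c [ 449.2 -186.6   22. ] sides [30.1, 53.5, 29.3, 53.2] ang [-77.6, -165.3, 103.3, 15.2]
knob top [ 449.08708537 -188.41089576   65.        ]
pad inner
[[595.5, -134.3], [612.9, -243.6], [538.3, -252.3], [523.1, -140.5]] c [ 567.5 -192.7   10. ] sides [72.6, 110.6, 75.1, 112.8] ang [-80.9, -173.3, 97.8, 4.9]
pad outer
[[595.2, -129.0], [614.8, -244.1], [538.3, -255.3], [520.6, -139.2]] c [ 567.3 -191.9   11. ] sides [75.3, 116.8, 77.3, 117.4] ang [-80.4, -171.7, 98.7, 7.8]
frame
[[614.6, 201.4], [630.3, 160.1], [565.6, 135.1], [549.1, 176.3]] c [589.9 168.2   9.2] sides [70.2, 44.1, 69.3, 44.4] ang [-69.2, -158.8, 111.9, 21.0]
board
[[597.4, 293.2], [653.6, 152.2], [551.6, 113.3], [497.1, 253.1]] c [574.9 202.9   9. ] sides [108.0, 151.8, 109.2, 150.1] ang [-68.3, -159.1, 111.3, 21.8]
lid top
[array([ 625., -122.,   92.]), array([ 642., -241.,   92.])]
tray [array([681.,  43.,  38.]), array([681., -56.,  38.]), array([434., -45.,  38.]), array([437.,  52.,  38.])]
[ 76 124 164] [ 77 126 168] [ 16 137
[... 390 characters left out ...]
[58.1, 80.9, 61.9, 74.9] ang [23.0, -66.9, -160.2, 119.1]
pad side outer
[[522.0, -146.4], [597.6, -133.7], [613.8, -247.9], [540.8, -260.7]] c [ 568.6 -197.2   11. ] sides [115.8, 76.7, 115.4, 74.1] ang [9.5, -82.0, -170.0, 99.4]
----
[[545.6, -168.2], [550.9, -223.1], [578.4, -219.7], [575.6, -180.2]] c [ 562.6 -197.8   88. ] sides [32.3, 55.1, 27.8, 39.6] ang [-84.5, 7.0, 94.1, 158.3]
[[544.8, -172.7], [550.0, -227.2], [577.4, -223.9], [574.6, -184.6]] c [ 561.7 -202.1   90. ] sides [32.1, 54.8, 27.6, 39.4] ang [-84.5, 7.0, 94.1, 158.3]
[[544.0, -177.2], [549.2, -231.4], [576.4, -228.0], [573.6, -189.0]] c [ 560.8 -206.4   92. ] sides [31.9, 54.4, 27.4, 39.1] ang [-84.5, 7.0, 94.1, 158.3]
```

```bash
python3 -m handwheel '-1 0 4 -2 -0.007 -0.005 0.012;-1 5 3 -1 0 0 0;-1 10 0 0 0 0 0;-1 15 0 0 0 0 0;-1 12 0 0 0 0 0;-1 4 0 0 0 0 0;-1 0 0 0 0 0 0;-1 0 0 0 0 0 0'
python3 st.py 567.5 -193 45 -81.7
python3 ov.py pics/c16.png side 320 220 60 45 13
```

```text
clock: 7.5
eef_pos: [565.4, -192.7, 52.0]
tool_rot: [1.046, 1.569, -0.38]
force: [-0.6, 0.9, -0.4]
width: 21.4
t 7.5 pos [ 565.4 -192.7   52. ] jaw -81.69 tilt [0.0011 0.0007] F [-0.6  0.9 -0.4] T [ 0.01 -0.03 -0.03] w 21.4 q [ 0.26  0.76  0.03  1.8  -0.04  0.58 -1.11]
shift [7.  2.  0.5] turn [ 0.     0.001 -0.001]
```

View pics/c16.png

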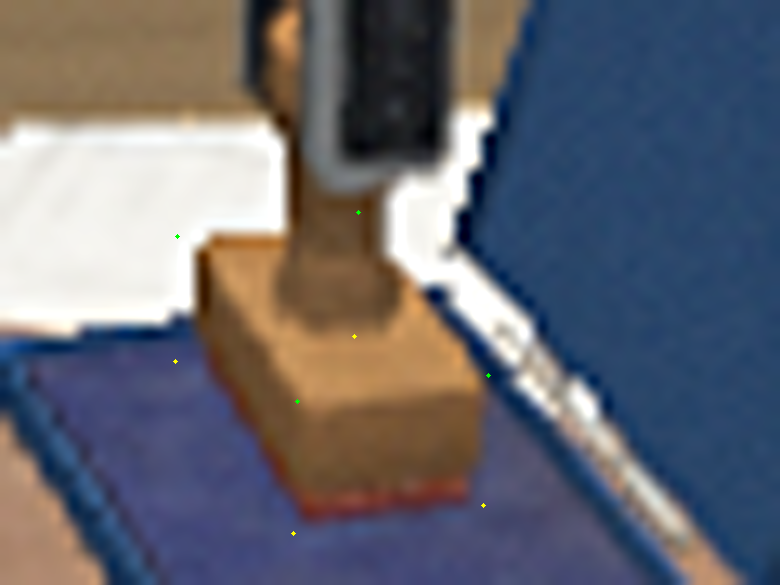

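```bash
python3 -m handwheel '-1 4 1 0 0 0 0;-1 3 0 0 0 0 0;-1 1 0 0 0 0 0;-1 0 0 0 0 0 0'
python3 st.py 567.5 -193 42 -81.7
```

```text
clock: 7.95
eef_pos: [567.6, -193.0, 44.7]
tool_rot: [1.093, 1.567, -0.332]
force: [-0.1, -0.9, -0.0]
width: 21.2
t 7.95 pos [ 567.6 -193.    44.7] jaw -81.69 tilt [0.0037 0.0019] F [-0.1 -0.9 -0. ] T [0.01 0.03 0.05] w 21.2 q [ 0.26  0.78  0.03  1.8  -0.04  0.56 -1.11]
shift [ 2.7 -0.1 -0.1] turn [ 0.     0.002 -0.004]
```

```bash
python3 -m handwheel '-1 1 0 0 0 0.002 -0.004;-1 1 0 0 0 0 0;-1 1 0 0 0 0 0'
python3 st.py 567.5 -193 42 -81.7
```

```text
clock: 8.25
eef_pos: [567.9, -193.1, 41.9]
tool_rot: [0.925, 1.571, -0.5]
force: [0.4, 0.3, -0.4]
width: 21.2
t 8.25 pos [ 567.9 -193.1   41.9] jaw -81.7 tilt [0.0001 0.0001] F [ 0.4  0.3 -0.4] T [ 0.04 -0.01 -0.02] w 21.2 q [ 0.26  0.78  0.03  1.79 -0.04  0.57 -1.11]
shift [-0.1 -0.4 -0.2] turn [ 0.  0. -0.]
```

```bash
python3 -m handwheel '-1 1 0 0 0 0 0;-1 1 0 0 0 0 0'; python3 -m handwheel '-1 1 0 0 0 0 0'
python3 st.py 567.5 -193 42 -81.7
```

```text
clock: 8.45
eef_pos: [568.5, -192.7, 41.5]
tool_rot: [1.692, 1.57, 0.266]
force: [-2.8, 2.2, 10.7]
width: 21.3
clock: 8.55
eef_pos: [568.5, -192.7, 41.5]
tool_rot: [1.624, 1.569, 0.199]
force: [-3.5, -0.1, 8.1]
width: 21.6
t 8.55 pos [ 568.5 -192.7   41.5] jaw -81.69 tilt [ 0.0013 -0.0001] F [-3.5 -0.1  8.1] T [-0.01  0.54 -0.04] w 21.6 q [ 0.26  0.78  0.03  1.79 -0.04  0.56 -1.11]
shift [-0.5 -1.1  0.1] turn [ 0.    -0.    -0.001]
```

```bash
python3 -m handwheel '-1 2 -1 0 0 0 0;-1 3 -1 0 0 0 0'; python3 -m handwheel '-1 3 0 0 0 0 0;-1 3 0 0 0 0 0'
python3 st.py 567.5 -193 42 -81.7;python3 ov.py pics/c17.png side 320 220 60 45 13
```

```text
clock: 8.75
eef_pos: [568.5, -192.4, 41.1]
tool_rot: [1.51, 1.565, 0.085]
force: [-5.7, 3.5, 29.2]
width: 21.5
clock: 8.95
eef_pos: [569.1, -192.4, 41.3]
tool_rot: [1.437, 1.563, 0.012]
force: [-6.3, 1.9, 24.0]
width: 21.7
t 8.95 pos [ 569.1 -192.4   41.3] jaw -81.66 tilt [0.0076 0.001 ] F [-6.3  1.9 24. ] T [ 0.31  1.48 -0.04] w 21.7 q [ 0.26  0.78  0.03  1.8  -0.04  0.55 -1.11]
shift [-0.7 -1.7  0.4] turn [ 0.001  0.001 -0.008]
```

View pics/c17.png

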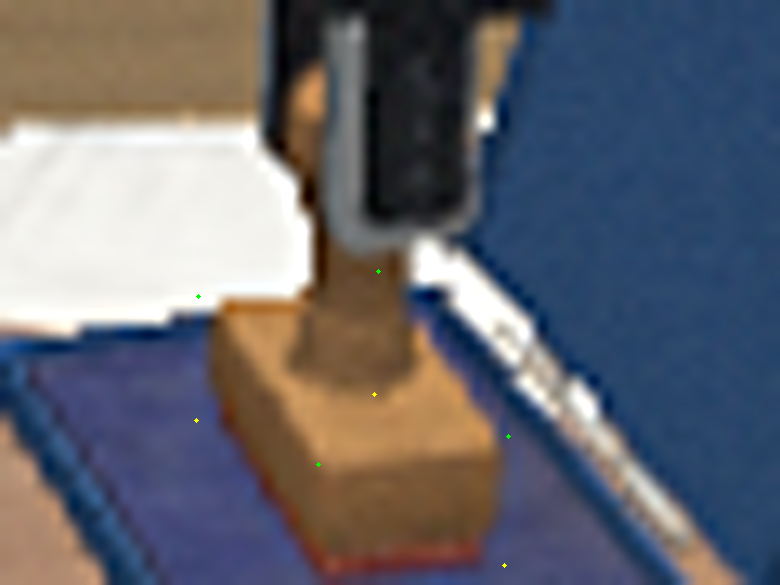

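```bash
python3 -m handwheel '-1 -3 1 0 0 0 0;-1 -6 0 0 0 0 0;-1 -12 0 0 0 0 0;-1 -20 0 0 0 0 0;-1 -25 0 0 0 0 0;-1 -25 0 0 0 0 0;-1 -15 0 0 0 0 0;-1 -5 0 0 0 0 0;-1 0 0 0 0 0 0'
python3 st.py 567.5 -193 150 -81.7
python3 ov.py pics/c18.png side 310 150 80 60 9;python3 st.py 590 168 150 21.3
```

```text
clock: 9.9
eef_pos: [569.2, -192.4, 159.8]
tool_rot: [1.39, 1.562, -0.035]
force: [0.2, -0.0, 0.9]
width: 21.3
t 9.9 pos [ 569.2 -192.4  159.8] jaw -81.67 tilt [0.0083 0.0015] F [ 0.2 -0.   0.9] T [-0.01  0.    0.04] w 21.3 q [ 0.26  0.61  0.04  1.72 -0.03  0.8  -1.11]
shift [ 9.8 -1.8  0.3] turn [ 0.001  0.002 -0.008]
t 9.95 pos [ 568.9 -192.3  159.3] jaw -81.67 tilt [0.0077 0.0012] F [-0.2  0.7 -1.4] T [ 0.    0.04 -0.02] w 21.6 q [ 0.26  0.61  0.04  1.73 -0.03  0.79 -1.11]
shift [   9.4   73.  -353.5] turn [-1.797  0.008 -0.004]
```

View pics/c18.png

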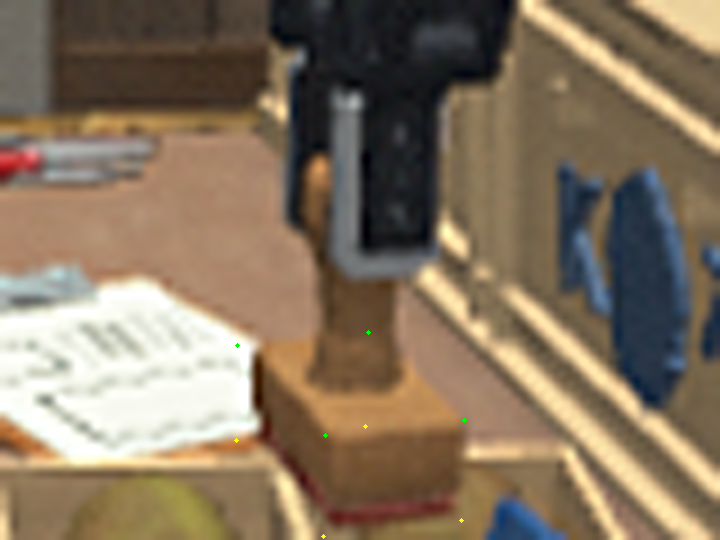

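```bash
cat > plan.py <<'E'
import sys
from h import *
x,y,jaw,k,n=map(float,sys.argv[1:6]);k=int(k);n=int(n)
s=ctrl.read_state();M=R.from_euler('xyz',s['tool_rot']).as_matrix();j=np.degrees(np.arctan2(M[1,2],M[0,2]))
D=np.array([x,y,0])-s['eef_pos'];D[2]=0;th=np.radians(jaw-j)
wt=np.ones(n);wt[0]=wt[-1]=.5;wt/=wt.sum();a=0
for i in range(k):
    d=(R.from_euler('z',a).as_matrix()@M).T@(D*wt[i]);print('-1',*d.round().astype(int),round(-th*wt[i],2));a+=th*wt[i]
E
python3 plan.py 590 168 21.3 10 20
```

```text
-1 0 2 -9 -0.05
-1 0 5 -18 -0.09
-1 0 6 -18 -0.09
-1 0 8 -17 -0.09
-1 0 10 -16 -0.09
-1 0 11 -15 -0.09
-1 0 13 -14 -0.09
-1 0 14 -13 -0.09
-1 0 15 -12 -0.09
-1 0 16 -10 -0.09
```

```bash
python3 -m handwheel '-1 0 2 -9 -0.05 0 0;-1 0 5 -18 -0.09 0 0;-1 0 6 -18 -0.09 0 0;-1 0 8 -17 -0.09 0 0;-1 0 10 -16 -0.09 0 0;-1 0 11 -15 -0.09 0 0;-1 0 13 -14 -0.09 0 0;-1 0 14 -13 -0.09 0 0;-1 0 15 -12 -0.09 0 0;-1 0 16 -10 -0.09 0 0'
python3 st.py 590 168 150 21.3;  python3 plan.py 590 168 21.3 10 10
```

```text
clock: 10.95
eef_pos: [570.9, -1.7, 148.3]
tool_rot: [-2.919, 1.557, 2.854]
force: [0.3, -0.3, -0.3]
width: 21.3
t 10.95 pos [570.9  -1.7 148.3] jaw -29.27 tilt [-0.003  -0.0132] F [ 0.3 -0.3 -0.3] T [-0.04 -0.03 -0.03] w 21.3 q [ 0.09  0.61 -0.21  1.79  0.16  0.77 -0.71]
shift [ -1.3 157.4 -66.3] turn [-0.883 -0.014 -0.003]
-1 0 9 -4 -0.05
-1 0 18 -7 -0.1
-1 0 18 -5 -0.1
-1 0 19 -3 -0.1
-1 0 19 -1 -0.1
-1 0 19 1 -0.1
-1 0 19 3 -0.1
-1 0 18 4 -0.1
-1 0 18 6 -0.1
-1 0 9 4 -0.05
```

```bash
python3 -m handwheel '-1 -1 16 -6 -0.09 -0.01 0;-1 -1 18 -7 -0.1 0 0;-1 -1 18 -5 -0.1 0 0;-1 -1 19 -3 -0.1 0 0;-1 -1 19 -1 -0.1 0 0;-1 -1 19 1 -0.1 0 0;-1 -1 19 3 -0.1 0 0;-1 0 15 4 -0.08 0 0;-1 0 8 4 -0.05 0 0;-1 0 0 0 0 0 0'
python3 st.py 590 168 90 21.3
```

```text
clock: 11.95
eef_pos: [568.7, 172.6, 144.8]
tool_rot: [2.574, 1.545, 2.954]
force: [0.3, 0.8, -0.6]
width: 21.5
t 11.95 pos [568.7 172.6 144.8] jaw 21.79 tilt [ 0.014  -0.0219] F [ 0.3  0.8 -0.6] T [-0.01  0.   -0.06] w 21.5 q [-0.05  0.68 -0.45  1.71  0.35  0.86 -0.28]
shift [ 54.2 -12.9  19.3] turn [ 0.008 -0.022 -0.014]
```

```bash
python3 -m handwheel '-1 5 -4 6 0.008 -0.022 -0.006;-1 8 -4 6 0 0 0;-1 10 -3 5 0 0 0;-1 10 -1 2 0 0 0;-1 8 0 0 0 0 0;-1 0 0 0 0 0 0;-1 0 0 0 0 0 0'
python3 st.py 590 168 52 21.3
python3 - <<'E'
from h import *
cv2.imwrite('pics/top9.png',get_image('top'))
crop('top','pics/top9.png',170,110,130,100,6,'pics/c20.png')
E
python3 ov.py pics/c19.png side 270 140 80 70 9
```

```text
clock: 12.65
eef_pos: [588.8, 166.4, 96.5]
tool_rot: [2.357, 1.559, 2.728]
force: [0.5, 0.7, -1.1]
width: 21.4
t 12.65 pos [588.8 166.4  96.5] jaw 21.27 tilt [ 0.0083 -0.0083] F [ 0.5  0.7 -1.1] T [-0.03 -0.06 -0.01] w 21.4 q [-0.07  0.75 -0.41  1.71  0.39  0.77 -0.3 ]
shift [44.5  0.7  2.1] turn [-0.001 -0.008 -0.008]
```

View pics/c19.png

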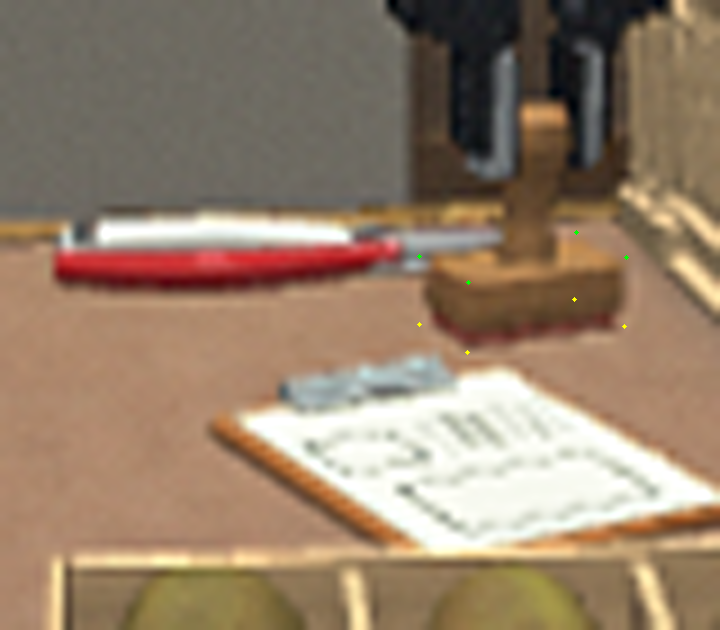

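View pics/c20.png

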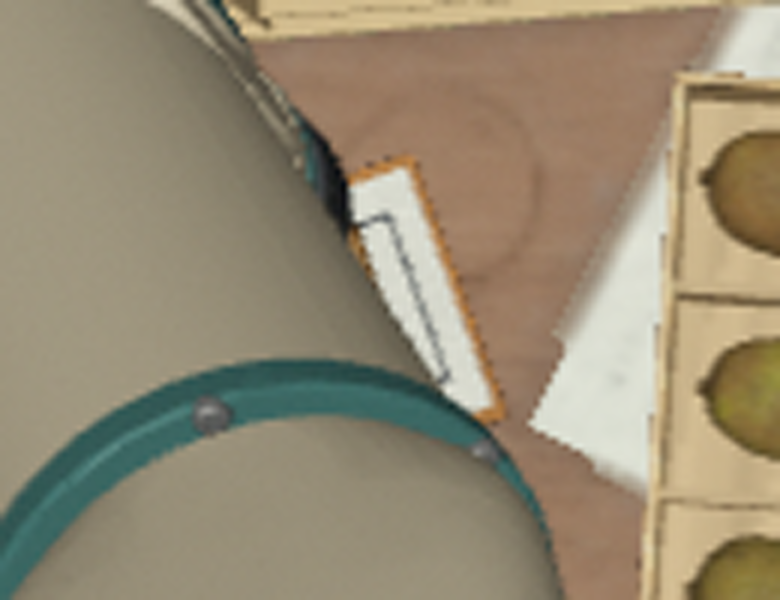

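```bash
sed -i 's/^print(.stamp block top.*/if __name__!="__main__": raise_=1/' m.py; python3 - <<'E' 
from h import *
def T(pts,u0,v0,s): return [((u+.5)/s-.5+u0,(v+.5)/s-.5+v0) for u,v in pts]
def ang(a,b,z,n='side'):
    A,B=onz(n,*a,z),onz(n,*b,z);d=B-A;return round(float(np.degrees(np.arctan2(d[1],d[0]))),1),round(float(np.linalg.norm(d)),1),A[:2].round(1),B[:2].round(1)
p=T([(213,330),(328,466),(498,450),(412,310),(222,420),(330,575),(480,553)],320,220,13)
print('top long',ang(p[0],p[1],31));print('top short',ang(p[1],p[2],31));print('top right long',ang(p[3],p[2],31))
print('bot long',ang(p[4],p[5],9));print('bot short',ang(p[5],p[6],9))
# c19 frame & stamp
q=T([(400,488),(460,533),(660,493),(600,457)],270,140,9)
print('frame',[ang(q[i],q[(i+1)%4],9.2) for i in range(4)])
r=T([(425,283),(475,340),(615,325),(627,262)],270,140,9)
print('stamp bot',ang(r[1],r[2],64))
E
python3 - <<'E'
import cv2
a=cv2.imread('pics/c19.png');b=a[200:380,380:680];cv2.imwrite('pics/c21.png',cv2.resize(b,None,fx=2.6,fy=2.6,interpolation=cv2.INTER_CUBIC))
E
```

```text
top long (-78.3, 45.2, array([ 550.3, -179.8]), array([ 559.5, -224.1]))
top short (3.4, 26.0, array([ 559.5, -224.1]), array([ 585.4, -222.6]))
top right long (-86.1, 45.5, array([ 582.3, -177.2]), array([ 585.4, -222.6]))
bot long (-81.5, 49.9, array([ 554.2, -168.8]), array([ 561.6, -218.1]))
bot short (8.4, 24.0, array([ 561.6, -218.1]), array([ 585.4, -214.6]))
frame [(-72.3, 43.1, array([551.9, 173.9]), array([565. , 132.8])), (21.3, 72.1, array([565. , 132.8]), array([632.2, 159. ])), (110.1, 37.1, array([632.2, 159. ]), array([619.4, 193.8])), (-163.6, 70.4, array([619.4, 193.8]), array([551.9, 173.9]))]
stamp bot (11.3, 46.0, array([572.3, 153.7]), array([617.4, 162.7]))
```

View pics/c21.png

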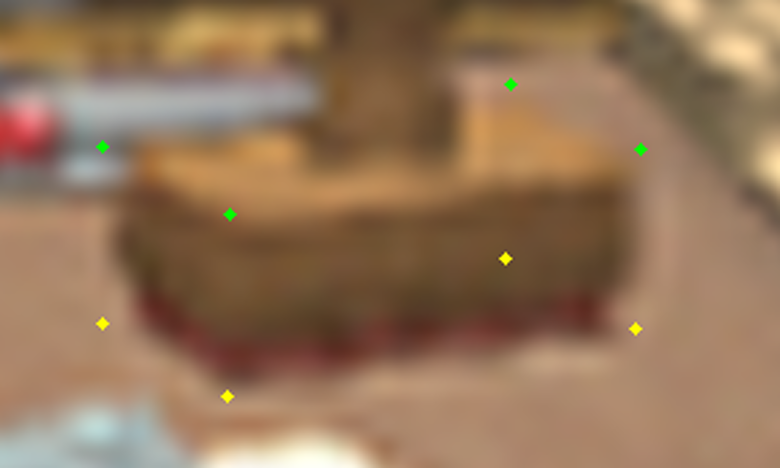

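```bash
cat > ax.py <<'E'
import sys
from h import *
def ax(out,n,u0,v0,w,h,s):
    im=get_image(n);s0=ctrl.read_state();M=R.from_euler('xyz',s0['tool_rot']).as_matrix()
    cv2.imwrite(out.replace('.png','_raw.png'),im)
    c=cv2.resize(im[v0:v0+h,u0:u0+w],None,fx=s,fy=s,interpolation=cv2.INTER_CUBIC)
    f=lambda d:tuple(int(round(x)) for x in (proj(n,s0['eef_pos']+M@np.array(d,float))+.5-[u0,v0])*s)
    for d in [(32.7,0,0),(10.7,0,0),(-38.3,0,0)]:
        print(d,f(d));cv2.circle(c,f(d),2,(255,0,255),-1)
    print('slope long', *[f((32.7,-15,b)) for b in (-28,28)],*[f((32.7,15,b)) for b in (-28,28)])
    cv2.imwrite(out,c)
a=sys.argv;ax(a[1],a[2],*map(int,a[3:7]),int(a[7]))
E
python3 ax.py pics/c22.png side 310 140 36 40 18
```

```text
(32.7, 0, 0) (324, 647)
(10.7, 0, 0) (327, 511)
(-38.3, 0, 0) (334, 200)
slope long (214, 701) (529, 649) (118, 646) (428, 596)
```

View pics/c22.png

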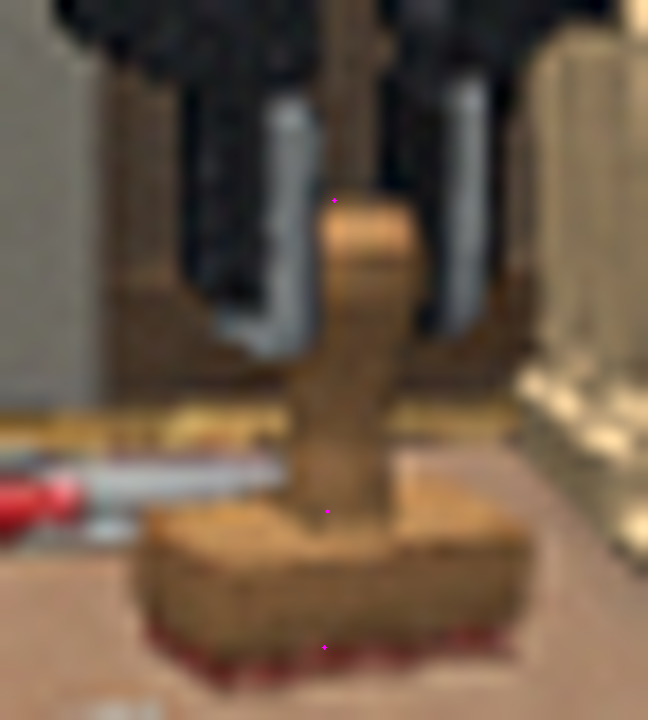

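The side view shows the stamp leaning about 3° in the jaw plane: knob at crop (366,203), base at (331,650), so it is clockwise of upright. The fingers themselves are upright. I'll correct this by turning about tool y, then look again.

```bash
python3 -m handwheel '-1 0 0 0 0 -0.03 0;-1 0 0 1 0 -0.028 0;-1 0 0 0 0 0 0;-1 0 0 0 0 0 0'
python3 st.py 590 168 52 21.3
python3 ax.py pics/c23.png side 310 140 36 40 18
```

```text
clock: 13.2
eef_pos: [591.2, 167.9, 99.4]
tool_rot: [0.143, 1.514, 0.514]
force: [-0.5, -0.6, -0.9]
width: 21.1
t 13.2 pos [591.2 167.9  99.4] jaw 21.28 tilt [0.0081 0.0562] F [-0.5 -0.6 -0.9] T [-0.04  0.11 -0.04] w 21.1 q [-0.06  0.72 -0.4   1.77  0.42  0.67 -0.32]
shift [47.3  0.1 -3.8] turn [-0.     0.056 -0.008]
(32.7, 0, 0) (348, 628)
(10.7, 0, 0) (344, 493)
(-38.3, 0, 0) (334, 185)
slope long (240, 693) (554, 619) (143, 638) (452, 566)
```

View pics/c23.png

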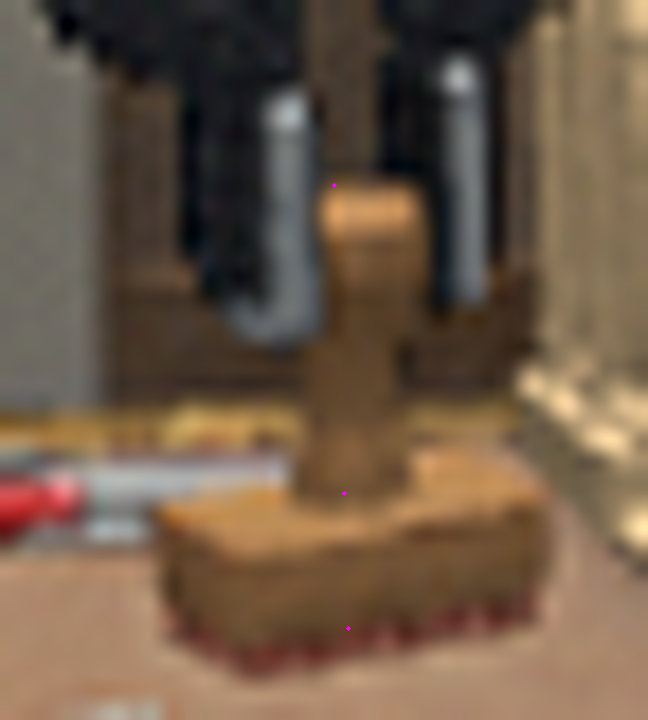

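```bash
python3 - <<'E'
from h import *
for f in('c22','c23'):
    im=cv2.imread(f'pics/{f}_raw.png').astype(int)
    # bottom edge: per column 316..342, subpixel transition of (R-B)-ish saturation
    sat=cv2.cvtColor(im.astype(np.uint8),cv2.COLOR_BGR2HSV)[:,:,1].astype(int)
    print(f)
    for v in range(166,180): print(v,sat[v,316:342])
E
```

```text
c22
166 [  3   6   4   3   4   2   5   8  16  33 144 130 133 135 140 123 113 121
 115 103  89  90  88  89  97  93]
167 [  5   7  15  12  27  28  47  70 113 130 146 139 138 141 134 142 141 144
 142 134 113 101  90  90  92  86]
168 [  6  44 130 128 135 141 150 147 140 137 140 133 133 141 136 138 138 136
 138 141 140 132 107  95  90  87]
169 [  5  46 161 149 142 139 135 138 139 135 138 138 134 135 137 138 137 136
 135 140 140 149 151 113  85  87]
170 [ 77 114 154 153 143 139 140 139 139 138 134 136 140 140 136 144 143 144
 154 141 140 143 150 116  85  91]
171 [102 121 143 140 144 148 143 139 141 141 148 136 134 143 132 141 144 140
 140 139 142 137 141 113  88  93]
172 [ 97 120 138 148 139 145 139 151 143 142 138 142 144 135 138 134 136 133
 136 135 132 144 135 105  92  92]
173 [ 94 102 146 140 144 136 141 140 143 142 137 138 140 135 144 141 141 134
 138 135 138 148 130 106  96  93]
174 [ 93  95 148 135 137 143 142 143 134 144 135 143 130 143 141 141 140 121
 137 140 151 133 114  98  97  95]
175 [ 98  97 133 155 154 144 141 140 137 141 126 138 139 153 137 145 146 136
 132 147 159 127 106
[... 1315 characters left out ...]

 139 137 133 153 129 124  94  93]
174 [ 97  91  95 123 138 147 140 133 143 136 134 136 141 143 144 132 157 129
 143 148 120 150 130 112  93  92]
175 [ 98  95  93 104 131 146 138 138 128 144 143 154 141 150 144 126 155 133
 115 106 106 105  98  98  93  94]
176 [ 97  96  87  89  97 113 122 141 151 153 132 151 132 116 109 107 100  92
  91  93  92  93  90  93  95  95]
177 [ 97  97  98  93  94  92  97 118 122 111 106 103  94  94  91  92  93  94
  88  90  89  92  92  91  97  97]
178 [106 102  94 102  96  92  93  94  96  95  93  95  97  94  93  95  97  94
  93  92  93  90  92  92  93  94]
179 [ 41  54  45 105  98  94  94  92  98  98  97  98  96  99  92 101  96  97
  95  92  97  95  92  92  92  94]
```

```bash
cat > edge.py <<'E'
from h import *
import sys
def run(raw,eef,rot,c0,c1,r0,r1,rows):
    im=cv2.imread(raw);sat=cv2.cvtColor(im,cv2.COLOR_BGR2HSV)[:,:,1].astype(float)
    f=np.clip((sat-93)/47,0,1)
    cols=np.arange(c0,c1+1);b=r0-.5+f[r0:r1,c0:c1+1].sum(0);p=np.polyfit(cols,b,1);res=b-np.polyval(p,cols)
    print('bottom slope',p[0].round(3),'rms',res.std().round(2),'at mid',np.polyval(p,(c0+c1)/2).round(2))
    rr=np.arange(*rows);R_=[];
    for v in rr: R_.append(329.5+f[v,330:346].sum())
    q=np.polyfit(rr,R_,1);print('right edge slope du/dv',q[0].round(3),np.round(R_,2))
    M=R.from_euler('xyz',rot).as_matrix()
    A,B=[proj('side',np.array(eef)+M@np.array([32.7,-15,b])) for b in(-28,28)];print('pred slope',((B-A)[1]/(B-A)[0]).round(3),A.round(2),B.round(2))
    for d in(0,.02,-.02,):
      for yw in(0,.05):
        M2=M@R.from_rotvec([0,d,0]).as_matrix();M2=R.from_euler('z',yw).as_matrix()@M2
        A,B=[proj('side',np.array(eef)+M2@np.array([32.7,-15,b])) for b in(-28,28)]
        C,D=[proj('side',np.array(eef)+M2@np.array([h,-15,28])) for h in(12,32)]
        print(' wy',d,'yaw',yw,'slope',((B-A)[1]/(B-A)[0]).round(3),'vert',((D-C)[0]/(D-C)[1]).round(3))
if __name__=='__main__':
    run('pics/c22_raw.png',[588.8,166.4,96.5],[2.357,1.559,2.728],323,336,173,179,(169,175))
    run('pics/c23_raw.png',[591.2,167.9,99.4],[.143,1.514,.514],323,336,173,179,(167,174))
E
python3 edge.py
```

```text
bottom slope -0.156 rms 0.28 at mid 176.66
right edge slope du/dv -0.213 [338.59 338.9  338.67 337.88 338.31 337.61]
pred slope -0.166 [321.3  178.72] [338.8  175.81]
 wy 0 yaw 0 slope -0.166 vert -0.035
 wy 0 yaw 0.05 slope -0.188 vert -0.035
 wy 0.02 yaw 0 slope -0.144 vert -0.053
 wy 0.02 yaw 0.05 slope -0.165 vert -0.052
 wy -0.02 yaw 0 slope -0.188 vert -0.018
 wy -0.02 yaw 0.05 slope -0.21 vert -0.018
bottom slope -0.201 rms 0.19 at mid 175.83
right edge slope du/dv -0.153 [339.33 338.71 339.76 339.65 339.05 338.16 338.5 ]
pred slope -0.236 [322.78 177.99] [340.23 173.87]
 wy 0 yaw 0 slope -0.236 vert 0.021
 wy 0 yaw 0.05 slope -0.26 vert 0.019
 wy 0.02 yaw 0 slope -0.214 vert 0.003
 wy 0.02 yaw 0.05 slope -0.237 vert 0.002
 wy -0.02 yaw 0 slope -0.258 vert 0.039
 wy -0.02 yaw 0.05 slope -0.282 vert 0.037
```

```bash
python3 -m handwheel '-1 5 0 0 0 0.044 0;-1 8 0 0 0 0 0;-1 10 0 0 0 0 0;-1 8 0 0 0 0 0;-1 2 0 0 0 0 0;-1 0 0 0 0 0 0;-1 0 0 0 0 0 0'
python3 st.py 590 168 52 21.3
python3 ax.py pics/c24.png side 300 145 50 45 15
```

```text
clock: 13.95
eef_pos: [591.2, 168.4, 63.6]
tool_rot: [0.648, 1.557, 1.02]
force: [0.0, 0.2, -1.1]
width: 21.7
t 13.95 pos [591.2 168.4  63.6] jaw 21.31 tilt [0.0082 0.0108] F [ 0.   0.2 -1.1] T [-0.    0.05 -0.01] w 21.7 q [-0.08  0.79 -0.39  1.74  0.43  0.68 -0.33]
shift [11.6 -0.1 -1.4] turn [ 0.     0.011 -0.008]
(32.7, 0, 0) (430, 630)
(10.7, 0, 0) (431, 519)
(-38.3, 0, 0) (433, 267)
slope long (341, 681) (600, 628) (261, 631) (516, 581)
```

View pics/c24.png

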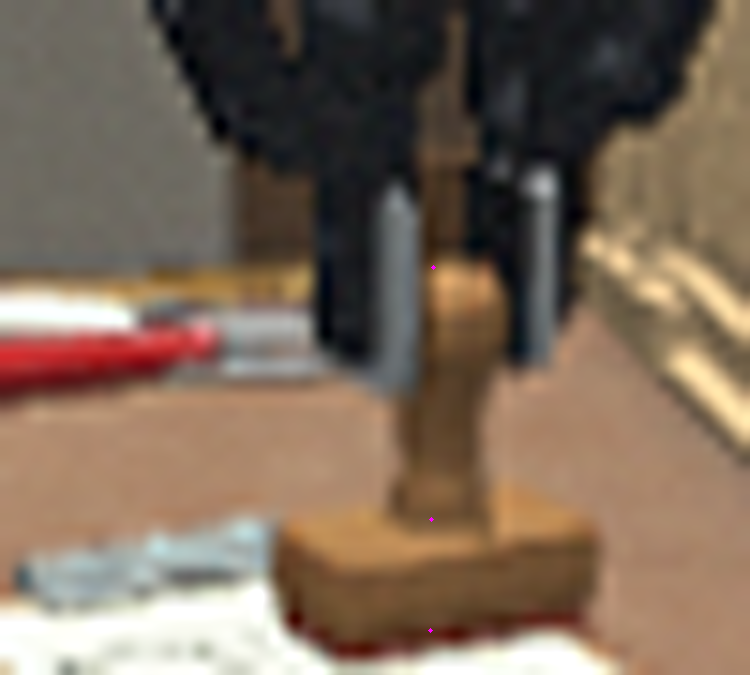

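```bash
python3 - <<'E'
import cv2
a=cv2.imread('pics/c24_raw.png')[172:192,312:346];cv2.imwrite('pics/c25.png',cv2.resize(a,None,fx=23,fy=23,interpolation=cv2.INTER_CUBIC))
E
```

```text
(no output)
```

View pics/c25.png

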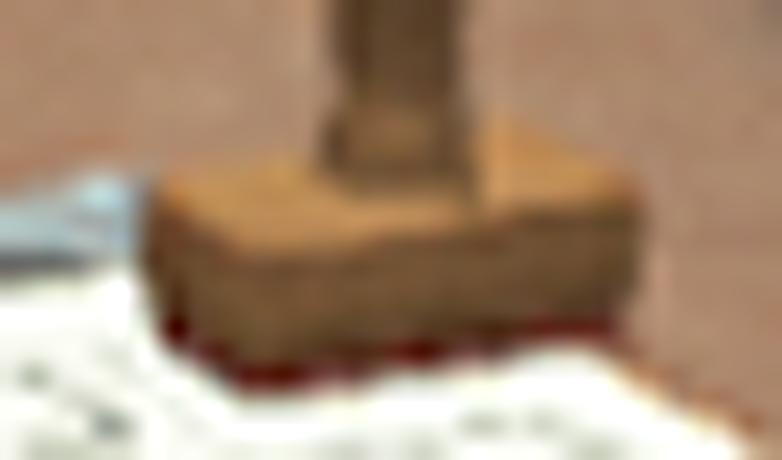

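```bash
python3 - <<'E'
from h import *
def T(pts,u0,v0,s): return [((u+.5)/s-.5+u0,(v+.5)/s-.5+v0) for u,v in pts]
P=np.array([onz('side',*p,52.9) for p in T([(150,185),(235,254),(645,190),(515,120)],312,172,23)])
print(P[:,:2].round(1),P.mean(0).round(1))
for i in range(4):
    d=P[(i+1)%4]-P[i];print(np.degrees(np.arctan2(d[1],d[0])).round(1),np.linalg.norm(d).round(1))
P=np.array([onz('side',*p,31.1) for p in T([(245,392),(610,328)],312,172,23)]);d=P[1]-P[0];print(np.degrees(np.arctan2(d[1],d[0])),P)
E
```

```text
[[562.6 168.8]
 [569.  142.1]
 [621.7 159.2]
 [610.8 188. ]] [591.  164.5  52.9]
-76.4 27.5
18.0 55.4
110.7 30.7
-158.4 51.9
19.67483698587653 [[572.15748439 153.9604757   31.1       ]
 [620.09733442 171.10167756  31.1       ]]
```

```bash
python3 -m handwheel '-1 3 0 0 -0.01 0 0;-1 3 0 0 0 0 0;-1 2 0 0 0 0 0;-1 1 0 0 0 0 0;-1 0 0 0 0 0 0;-1 0 0 0 0 0 0'
python3 st.py 591 168 52 21.8
```

```text
clock: 14.6
eef_pos: [592.0, 168.7, 54.9]
tool_rot: [0.546, 1.556, 0.929]
force: [0.1, -0.3, -0.1]
width: 21.5
t 14.6 pos [592.  168.7  54.9] jaw 21.92 tilt [0.0079 0.013 ] F [ 0.1 -0.3 -0.1] T [ 0.01 -0.01  0.  ] w 21.5 q [-0.08  0.8  -0.38  1.75  0.44  0.66 -0.32]
shift [ 2.9 -0.3 -1.2] turn [ 0.002  0.013 -0.008]
```

```bash
python3 -m handwheel '-1 1.5 0 -1 0 0.005 0;-1 1 0 0 0 0 0;-1 0 0 0 0 0 0;-1 0 0 0 0 0 0;-1 0 0 0 0 0 0;-1 0 0 0 0 0 0'
python3 st.py 591 168 52 21.8
python3 - <<'E'
from h import *
for n in('side','top'):cv2.imwrite(f'pics/{n}10.png',get_image(n))
crop('side','pics/side10.png',300,160,60,48,13,'pics/c26.png')
E
```

```text
clock: 15.2
eef_pos: [591.1, 168.4, 52.4]
tool_rot: [0.786, 1.56, 1.169]
force: [-0.9, -0.4, -0.5]
width: 21.2
t 15.2 pos [591.1 168.4  52.4] jaw 21.93 tilt [0.0079 0.0079] F [-0.9 -0.4 -0.5] T [-0.02 -0.04  0.02] w 21.2 q [-0.09  0.81 -0.38  1.75  0.44  0.67 -0.32]
shift [ 0.4 -0.3 -0.3] turn [ 0.002  0.008 -0.008]
```

View pics/c26.png

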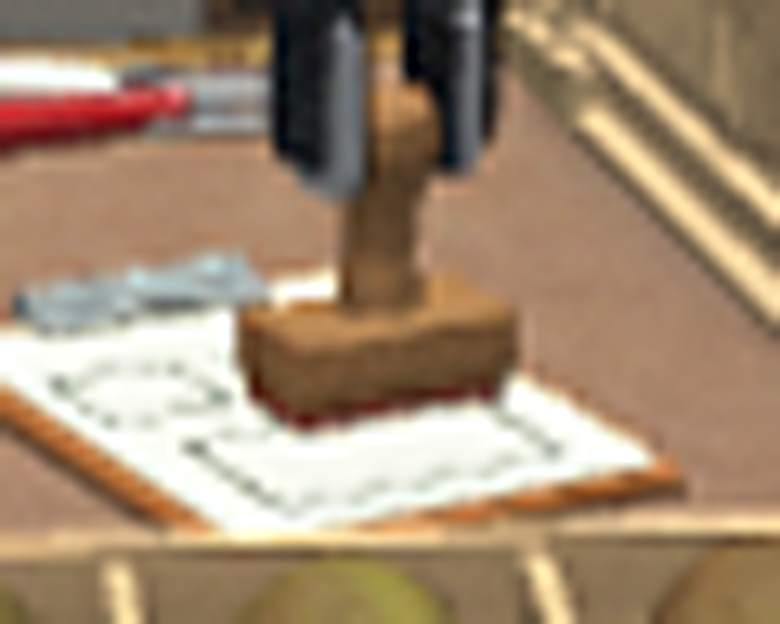

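View pics/top10.png

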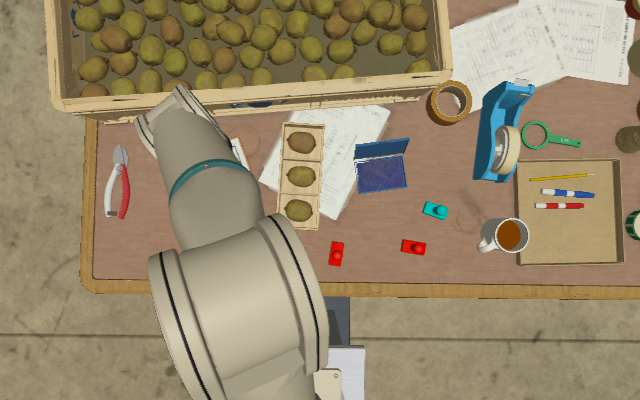

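```bash
python3 - <<'E'
from h import *
a=np.radians(21.5);ex=np.array([np.cos(a),np.sin(a),0]);ey=np.array([-np.sin(a),np.cos(a),0])
S=np.array([591.1,168.4,19.9]);F=np.array([590,168.2,9.2])
f=lambda P:((proj('side',P)+.5-[300,160])*13).round()
print('stamp c',f(S),'near mid',f(S-15*ey),'near13',f(S-13*ey),'corners',[f(S+sx*28*ex+sy*15*ey) for sx,sy in((-1,1),(-1,-1),(1,-1),(1,1))])
print('frame c',f(F),'near mid',f(F-22*ey),'corners',[f(F+sx*35*ex+sy*22*ey) for sx,sy in((-1,1),(-1,-1),(1,-1),(1,1))])
print('block top corners',[f(S+[0,0,22]+sx*28*ex+sy*15*ey) for sx,sy in((-1,1),(-1,-1),(1,-1),(1,1))])
im=cv2.imread('pics/c26.png')[230:530,150:650];cv2.imwrite('pics/c27.png',cv2.resize(im,None,fx=1.6,fy=1.6))
E
```

```text
stamp c [371. 400.] near mid [407. 421.] near13 [402. 418.] corners [array([225., 401.]), array([294., 443.]), array([517., 400.]), array([445., 359.])]
frame c [365. 447.] near mid [418. 478.] corners [array([176., 443.]), array([276., 507.]), array([555., 451.]), array([450., 390.])]
block top corners [array([225., 305.]), array([294., 346.]), array([519., 304.]), array([446., 265.])]
```

View pics/c27.png

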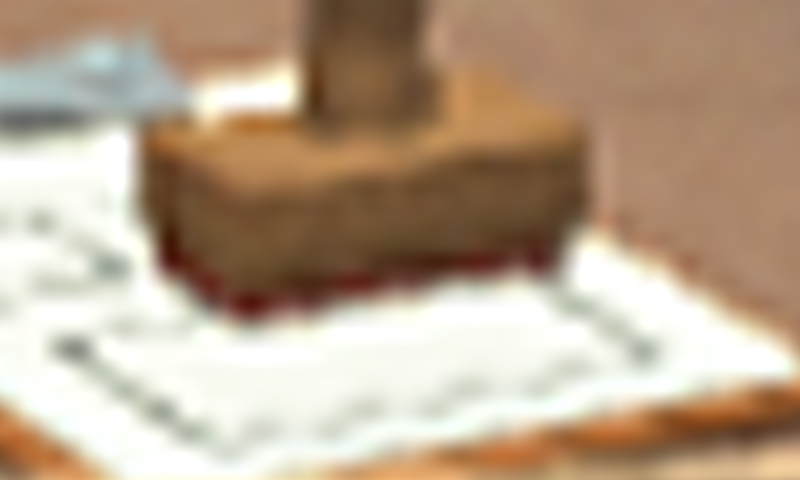

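```bash
python3 - <<'E'
from h import *
a=np.radians(103.4);y=np.array([np.cos(a),np.sin(a),0]);x=np.array([y[1],-y[0],0])
S=np.array([449,-188,0.])
for k in((-15,-28),(15,-28),(-15,28)):print(proj('side',S+x*k[0]+y*k[1]).round(2))
crop('side','pics/side0.png',270,235,40,40,18,'pics/c28.png')
E
```

```text
[283.13 272.09]
[297.92 269.21]
[275.2  258.48]
```

View pics/c28.png

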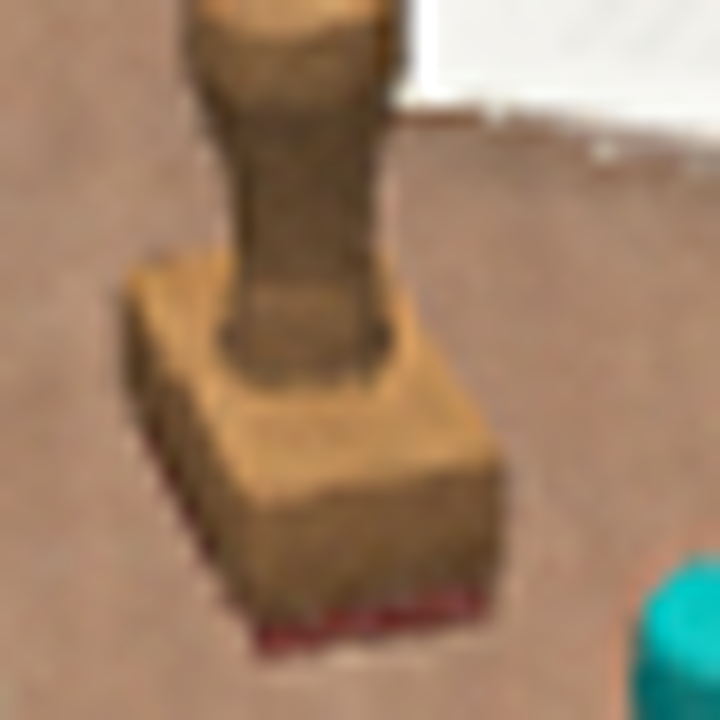

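Relative to the frame, the stamp's centre matches to about 1–3 mm, and the gap works out at about 10 mm from both the kinematics and the images. I'll do a steadiness check and then hand in.

```bash
python3 -m handwheel '-1 0 0 0 0 0 0;-1 0 0 0 0 0 0;-1 0 0 0 0 0 0'; python3 st.py 591 168 52 21.8; python3 -c "
from cell import ctrl
print(ctrl.read_state()['qd'].round(3));print(ctrl.finish_job())"
```

```text
clock: 15.6
eef_pos: [591.2, 168.4, 52.5]
tool_rot: [0.774, 1.56, 1.156]
force: [0.7, -0.3, -1.0]
width: 21.2
t 15.6 pos [591.2 168.4  52.5] jaw 21.93 tilt [0.0078 0.008 ] F [ 0.7 -0.3 -1. ] T [0.03 0.   0.  ] w 21.2 q [-0.09  0.81 -0.38  1.75  0.44  0.67 -0.32]
shift [ 0.4 -0.3 -0.3] turn [ 0.002  0.008 -0.008]
[-0.001  0.     0.002  0.     0.002  0.002 -0.   ]
the job is handed in; nothing more can be done
None
```

The job is handed in at about 15.6 s, with the gripper still holding the inked stamp in the air over the large frame. I gripped the brown stamp by its knob and pressed it flat on the ink pad. The first contact was at the expected height and the press was 24–29 N. I then carried it over the tray with its face at least 110 mm above the table.

**Last checks**
- **Position:** the kinematics put the face about 10 mm above the paper and about 1 mm from the frame centre. The side view agrees to 1–3 mm.
- **Angle:** the jaws were at 21.9°, against 21.3° for the frame. The stamp's edges in the side view scattered between 18° and 22°.
- **Stillness:** the arm was still with no contact force, the grip width was 21.2 mm, and the tool was tilted about 0.5° on each axis.
- **Surroundings:** in the last pictures the fruit, tray and pad looked unmoved. The sticker roll was hidden by the arm in the last top view and not in the last side crop I viewed, so I did not check it at the end.

**Checks that disagreed**
- **Fingertips:** in the images they stood about 20 mm higher than the tool description implies, so I gripped at a height that was safe either way.
- **Lean:** one reading suggested the stamp leaned about 3°. That was mostly a finger hiding part of the knob. Fitted edges gave about 0.5–1.5° relative to the tool, and I split the difference.
- **Tilt towards or away from the side camera:** I could not check this by eye. It rests on the stamp having been flat on the pad and not slipping since.

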